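# Pry the stuck lid off the jewellery box

## Robot

A 6-joint arm with a two-finger parallel gripper is mounted at the origin on the work surface. World frame = base frame: x ahead of the robot, y to its left, z up, the work surface at z = 0. Lengths are in m, angles in rad, forces in N, time in s.
With the tool pointing down it reaches from about 0.25 to 0.725 m from the base axis. Payload 4 kg.
Tool frame: the origin (TCP) lies midway between the tips of the shut fingers; the grasp point (between the pads) lies 19 mm behind it; z points along the fingers, y is the direction in which the jaws open and shut (so a half turn about z gives the same grasp; the last joint's range is limited). The gripper opens to 85 mm and grips with 20 to 120 N. Pads are 22 mm wide; open, the fingers measure 114 mm over their backs; the gripper's body (76 mm by 85 mm) begins 54 mm behind the grasp point. The pads swing forward as they close: fully open they stand 13 mm farther back than shut.
Start: joints at [-1.23, 0.241, 0.005, 1.335, 0, 1.571], TCP at [0.167, -0.471, 0.209] pointing down, gripper open.
Joint ranges: [-2.72, 2.72], [-1.05, 1.87], [-1.09, 1.28], [-1.99, 2.15], [-1.42, 1.44], [-3.14, 3.14]. Speed limits (rad/s): [2.79, 2.79, 3.14, 3.14, 3.14, 3.14].

## Interface

Orientations are given as a unit quaternion [x, y, z, w].
In Python, from workcell import monitor, cams, order gives the robot as it stands.
- The arm moves only by the tool send_rows, never from a script. Its argument "moves" is a list of rows, each a list of 4 numbers: the shift along the tool's x, y, z as a fraction of full scale, then the turn about the tool's z as a fraction of full scale. A call has 1 to 20 rows; each row shifts and turns the commanded pose from where the row before left it, along the tool's axes as they then stand; what a row does not reach is not made up. Full scale, the value 1, is 100 cm for a shift and 0.1 rad for a turn. A row lasts 1/10 s, in which the tool goes at most 50 mm and 8.59 degrees, less where a joint would pass 70% of its speed; a pose out of reach is approached as far as the arm can. A call with a number of a shift or a turn outside -1 to 1 is refused whole. A call with a gripper value outside its range is refused whole. "claw" is the gripper's target within -1 to 1 (fully open at 1, half-way at 0, shut at -1), set as the call begins (left out, the last holds). The fingers move at their own pace and stop on an object; the grip force is fixed at half the most. Time passes only in rows, so rows that do not move let the fingers close. It gives the time, the measured TCP pose, the force and the opening at its end, in the units of the state.
- monitor.get_obs(): the state, without advancing time (a new reading comes with each control period).
- cams.camera(name): name is "scene" or "top" or "wrist"; returns (picture, depth): 384x512x3 uint8, blue, green, red; 384x512 float32, m along the optical axis (not along the pixel's ray), 0 where there is no reading.
- cams.camera_info(name): a dict with "intrinsics" (3x3 intrinsics, pixels), "T" (4x4, takes a point from camera to world coordinates); the wrist camera has in their place "mount" (4x4, takes a point from camera to tool coordinates, whose origin is the TCP and whose axes are the flange's). Camera axes: x right, y up, looking along -z (the intrinsics and any distortion apply to the point x, -y, -z); pixel columns grow to the right and rows downward; lengths in m; the calibration is good to about 2 mm. The wrist camera is an equidistant fisheye: a pixel r from the principal point sees the ray r / f radians off the axis. A picture is of the moment at which its call begins: read the wrist's pose just before it. camera_info takes no time and is no camera call.
- order.job_done(): hands the job in, once; it reports no verdict.
The state is a dict: "clock": time; "joint_pos": joint angles; "joint_vel": joint speeds; "tau": joint torques, N m; "eef_pos": TCP position; "tool_rot": TCP orientation; "ft_force": force on the tool from outside, world axes, zero at the start; "ft_torque": the same for the moment, N m; "grip_width": finger opening in m.
Only numpy, scipy, OpenCV 4.12 (cv2) and the standard library are available. Lean on these libraries where they do the work, as an engineer would, in place of code of your own. Each camera call takes 0.05 s, during which the arm holds its last target.

## Task

The lid of the wooden jewellery box is snapped down flush under its spring catches: put the tip of the flat pry bar into the notch in the box, lever the notch end of the lid up with the bar until it pops out of the catches, and lay the bar back down flat on the open shelf, clear of the box and the mat. Then lift the lid off and lower it, without dropping it, onto the middle of the cork mat, lying flat with its rails underneath. Leave the vase, the glass dome and the two pebbles where they stand.

Things in the scene. Friction and masses are not known exactly. Their poses are not given: they have to be found in the camera images.
- box: Wooden jewellery box, 114 (x) x 92 (y) x 105 (z) mm, fixed to the shelf. Origin: centre of its underside, z up. In the middle of its -x face is the prying notch, a 40 mm wide gap in the 10 mm thick front wall (x -57 to -47), open at the top, its floor 86 mm above the shelf; behind that wall the box is hollow. Inner recess 94 x 64 mm holds the lid.
- box_top (a point): Centre of the box's top, 105 mm above the shelf. The side walls (14 mm wide) beside the lid have flat tops at this height. Inside, at x = -6 mm of the box frame near the middle line, two spring-loaded ball catches hold a keel under the lid; some 20 N of lift there frees it. Their posts (from x = -14 mm) stop a blade pushed more than 43 mm in from the outer face.
- box_notch (a point): Middle of the outer edge of the notch's floor, (-57, 0, 86) mm in the box frame: the edge on which the bar pivots as a lever. The blade enters level, along box +x. Between the notch's floor and the lid's underside the opening is 9 mm high.
- lid: Wooden lid: plate 90 (x) x 60 (y) x 10 mm, about 120 g, on two rails along x that reach 17 mm below the plate (y 24 to 28 mm on either side). Origin: centre of the plate's underside, so 17 mm above what its rails stand on. At the start it lies in the box, axes as the box's, origin 95 mm above the shelf, top flush with the box: fingers cannot grip it.
- lid_front (a point): Middle of the lower edge of the lid's notch end, (-45, 0, 0) mm in the lid frame; 95 mm above the shelf when shut. Levered up, the lid tilts about its far (+x) end; once this point is about 11 mm up the catches let go, then push and hold the lid popped up: this point about 20 mm up, tilt about 13 degrees.
- lid_grip (a point): Point (-5, 0, 5) mm in the lid frame. Once the lid has popped up, its long sides can be gripped here from above, across y (60 mm wide), with the fingertips just above the box's side walls.
- bar: Flat pry bar, 165 mm long, about 140 g, lying flat on the shelf between the pebbles. Origin: on its underside beneath its centre of mass; x along the bar to the tip. Dark wooden handle: x -59 to 21 mm, 20 mm wide, 16 mm high. Steel blade: x 21 to 106 mm, 22 mm wide, 4 mm thick, its middle plane 8 mm above the bar's underside.
- bar_grip (a point): Middle of the handle's height above the bar's origin, (0, 0, 8) mm in the bar frame: grip the handle across its 20 mm width here.
- bar_tip (a point): Middle of the blade's end, (106, 0, 8) mm in the bar frame. With it 35 mm past the box's outer face, pitching the bar about its pivot edge by about 24 degrees (handle down, tip up) pops the lid; the handle's end clears the shelf up to about 34 degrees.
- mat: Cork mat, 140 (x) x 120 (y) x 6 (z) mm, fixed on the shelf. Origin: centre of its underside. It and the bar may be on either side of the box.
- vase: Copper-tone vase, 170 mm tall, 80 mm widest diameter, loose. Origin: centre of its underside. Bystander behind the box.
- dome: Round glass dome on a wooden base, one piece, 156 mm tall, 110 mm across, loose. Origin: centre of its underside. Bystander behind the box.
- pebble_a: Black round pebble, 60 mm across, 24 mm high, loose, beside the bar's blade. Origin: centre of its underside. Bystander.
- pebble_b: Black round pebble like the other, on the other side of the bar's blade. Bystander.
Not all that is in view belongs to the job. Of the things like the lid, leave any that is yellow; of the rest the larger one is meant.

How it is judged:
On the way, in this order (a step that is already met when the one before it is completed fails the run):
1. the bar, in the notch, has the lid's notch end levered at least 4 mm up (z of lid_front in the frame of box above 0.099 m and contact force between bar and lid above 0.5 N and distance between bar_tip and box_notch below 0.06 m), for 0.05 s.
2. with the bar already laid down, the lid is on the mat, or within 15 mm of it, while still in the fingers (height (world z) of bar below 0.012 m and contact force between the fingers and lid above 0.3 N and height (world z) of lid below 0.038 m and horizontal distance between lid and mat below 0.045 m), for 0.05 s.
At the end, for the whole second after the job is handed in: The lid lies flat on its rails on the mat, its centre within 35 mm of the mat's centre, tilt under 7 degrees; the bar lies flat, right way up, on the shelf itself, touching neither box, mat nor lid; both are at rest (horizontal distance between lid and mat below 0.035 m and height (world z) of lid below 0.032 m and angle between each of lid, bar's own z axis and vertical below 0.12 rad and z of lid in the frame of mat above 0.02 m and height (world z) of bar below 0.006 m and contact force between bar and mat below 0.05 N and contact force between bar and box below 0.05 N and contact force between bar and lid below 0.05 N and linear speed of each of lid, bar below 0.02 m/s).
It fails at once if the vase shifted by more than 20 mm (distance of vase from where it was at the start of the episode above 0.02 m).
It fails at once if the glass dome shifted by more than 20 mm (distance of dome from where it was at the start of the episode above 0.02 m).
It fails at once if a pebble shifted by more than 20 mm (distance of pebble_a from where it was at the start of the episode above 0.02 m).
It fails at once if a pebble shifted by more than 20 mm (distance of pebble_b from where it was at the start of the episode above 0.02 m).
It also fails if it takes over 72 s, if anything falls off the work surface, if the arm or the gripper's body presses on something with over 40 N, if the wrist force passes 120 N, or if a joint passes its speed limit or range.

## Working session

There is one attempt and no reset: what is moved stays moved. The work goes in short steps, Python scripts to look and compute and a tool call to move; the robot and the scene stay as the last step left them, time stands still between calls to the robot, and variables do not carry over. Pictures are saved under pics/ and viewed, and the job is handed in when it is done.

Besides the shell and the picture viewer there is one more tool, called by a JSON object that holds its "op" and its "data", one argument or row to a line. send_rows: Moves the arm, as the interface text tells. Its arguments: {"type":"object","properties":{"moves":{"type":"array","items":{"type":"array","items":{"type":"number","minimum":-1,"maximum":1}}},"claw":{"type":"number"}},"required":["moves"]}

```bash
mkdir -p pics; ls
cat > h.py <<'E'
import numpy as np, cv2
from workcell import monitor, cams, order
def snap(n,f):
    p,d=cams.camera(n); cv2.imwrite(f'pics/{f}.png',p); np.savez(f'pics/{f}.npz',p=p,d=d); return p,d
E
python3 - <<'E'
from h import *
np.set_printoptions(precision=4,suppress=True)
for n in('scene','top'):
    snap(n,n+'0'); print(cams.camera_info(n))
print(cams.camera_info('wrist'))
print(monitor.get_obs())
E
```

```text
pics
{'intrinsics': array([[393.2728,   0.    , 249.5084],
       [  0.    , 393.2728, 181.3729],
       [  0.    ,   0.    ,   1.    ]]), 'T': array([[ 0.832 , -0.302 ,  0.4654,  0.9572],
       [ 0.5547,  0.437 , -0.708 , -0.6173],
       [ 0.0104,  0.8472,  0.5311,  0.5503],
       [ 0.    ,  0.    ,  0.    ,  1.    ]])}
{'intrinsics': array([[435.5004,   0.    , 249.9781],
       [  0.    , 435.5004, 186.8846],
       [  0.    ,   0.    ,   1.    ]]), 'T': array([[-0.017 ,  0.9942, -0.1066,  0.4406],
       [-0.9998, -0.0177, -0.0055,  0.0142],
       [-0.0073,  0.1065,  0.9943,  1.2624],
       [ 0.    ,  0.    ,  0.    ,  1.    ]])}
{'intrinsics': array([[297.3186,   0.    , 257.658 ],
       [  0.    , 297.3186, 187.8233],
       [  0.    ,   0.    ,   1.    ]]), 'mount': array([[-0.0007,  0.9647,  0.2635,  0.067 ],
       [ 1.    ,  0.0005,  0.0009,  0.0002],
       [ 0.0008,  0.2635, -0.9647, -0.1648],
       [ 0.    ,  0.    ,  0.    ,  1.    ]])}
{'clock': 0.1, 'joint_pos': array([-1.23  ,  0.2414,  0.0039,  1.3352, -0.    ,  1.5708]), 'joint_vel': array([-0.0015, -0.0002,  0.0028,  0.0005, -0.0003,  0.001 ]), 'tau': array([  0.0011, -37.3139,  25.301 ,   0.0108,  -0.    ,   0.    ]), 'eef_pos': array([ 0.1669, -0.4707,  0.2085]), 'tool_rot': array([ 0.9855,  0.1696, -0.0002, -0.0009]), 'ft_force': array([-0.3408, -0.3805, -1.0039]), 'ft_torque': array([0.0538, 0.0309, 0.0205]), 'grip_width': 0.08517635969336024}
```

View pics/scene0.png

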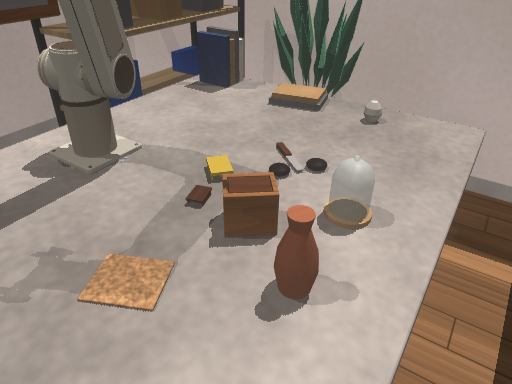

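View pics/top0.png

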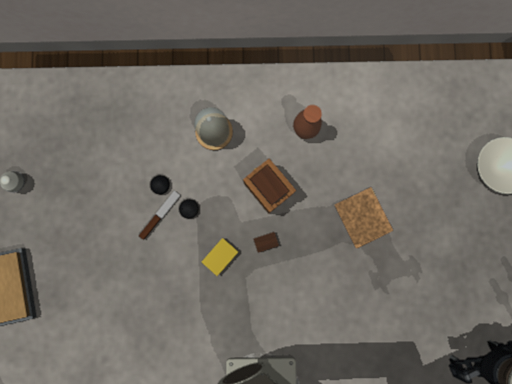

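Run:
```python
from h import *
p=cv2.imread('pics/top0.png'); a=cv2.resize(p[140:230,215:325],None,fx=5,fy=5,interpolation=cv2.INTER_CUBIC)
cv2.imwrite('pics/c1.png',a)
a=cv2.resize(p[165:250,125:215],None,fx=5,fy=5,interpolation=cv2.INTER_CUBIC);cv2.imwrite('pics/c3.png',a)
p=cv2.imread('pics/scene0.png'); a=cv2.resize(p[130:245,180:340],None,fx=5,fy=5,interpolation=cv2.INTER_CUBIC)
cv2.imwrite('pics/c2.png',a)
```

```text
(no output)
```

View pics/c1.png

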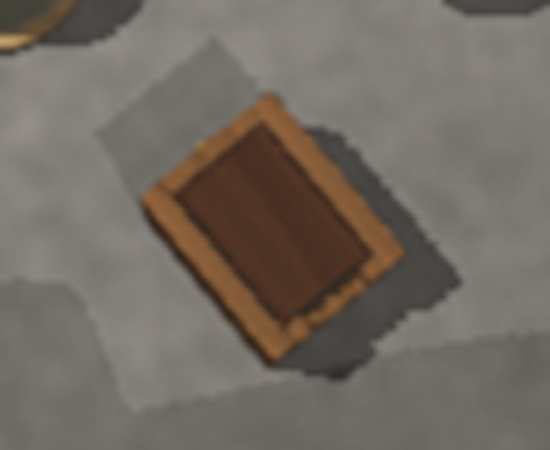

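View pics/c2.png

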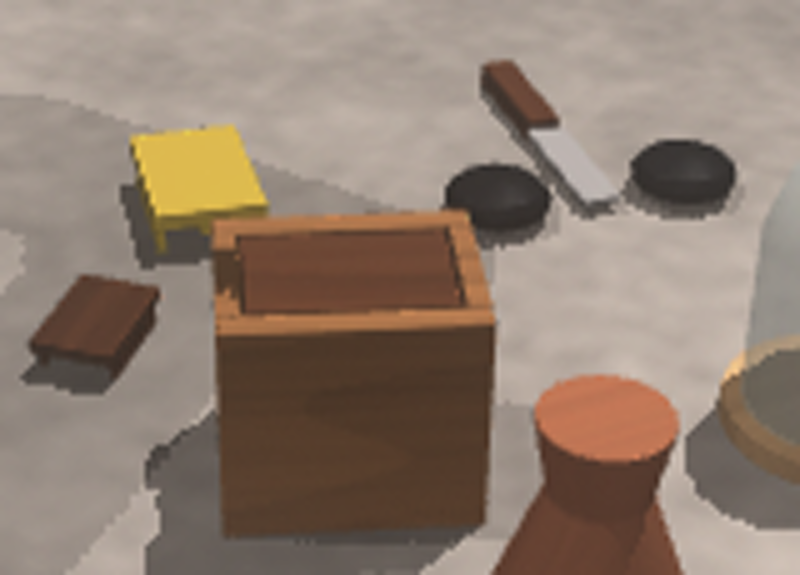

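View pics/c3.png

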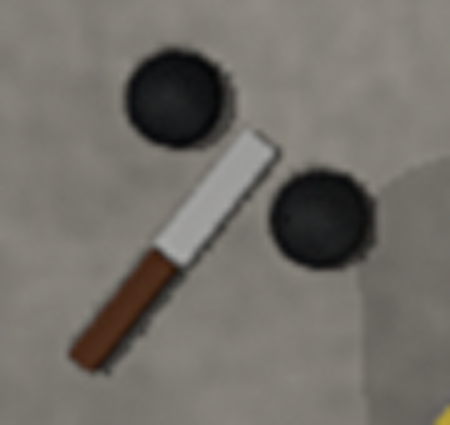

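```bash
cat >> h.py <<'E'
def ray(n,uv,z):
    I=cams.camera_info(n);K=I['intrinsics'];T=I['T']
    uv=np.atleast_2d(uv).astype(float)
    d=np.c_[(uv[:,0]-K[0,2])/K[0,0],-(uv[:,1]-K[1,2])/K[1,1],-np.ones(len(uv))]@T[:3,:3].T
    o=T[:3,3]; s=(z-o[2])/d[:,2]; return o+s[:,None]*d
def pts(n,d):  # world points for every pixel
    I=cams.camera_info(n);K=I['intrinsics'];T=I['T']
    v,u=np.indices(d.shape)
    P=np.stack([(u-K[0,2])/K[0,0]*d,-(v-K[1,2])/K[1,1]*d,-d],-1)
    return P@T[:3,:3].T+T[:3,3]
E
python3 - <<'E'
from h import *
np.set_printoptions(precision=4,suppress=True)
z=np.load('pics/top0.npz');p,d=z['p'],z['d']; W=pts('top',d); hsv=cv2.cvtColor(p,cv2.COLOR_BGR2HSV)
def comp(m,box):
    mm=np.zeros(m.shape,np.uint8);x0,y0,x1,y1=box;mm[y0:y1,x0:x1]=m[y0:y1,x0:x1]*255
    c,_=cv2.findContours(mm,cv2.RETR_EXTERNAL,cv2.CHAIN_APPROX_NONE);c=max(c,key=cv2.contourArea);return c
H,S,V=[hsv[...,i].astype(int) for i in range(3)]
sat=(S>90)
def rep(name,m,box,zz):
    c=comp(m,box); q=ray('top',c[:,0,:],zz)[:,:2]
    r=cv2.minAreaRect((q*1000).astype(np.float32)); print(name,r, 'corners',cv2.boxPoints(r).round(1).tolist())
rep('mat',sat,(325,175,400,255),.006)
rep('box',sat,(235,150,305,220),.105)
rep('handle',sat,(130,185,185,245),.016)
rep('blade',(V>130)&(S<40),(150,185,190,230),.010)
rep('pa',V<60,(145,165,178,203),.012)
rep('pb',V<60,(176,190,206,225),.012)
rep('vase',sat,(285,95,330,145),.17)
rep('dec',sat,(248,225,285,255),.02)
rep('yel',sat,(195,230,245,280),.02)
# depth check of heights
for n,(u,v) in dict(lid=(268,186),wall=(252,195),mat=(362,217),table=(330,150),handle=(152,226),blade=(168,207)).items(): print(n,W[v,u])
z=np.load('pics/scene0.npz');W2=pts('scene',z['d'])
for n,(u,v) in dict(lid=(250,184),mat=(127,280),handle=(284,150),blade=(294,162)).items(): print('scene',n,W2[v,u])
E
```

```text
mat ((481.84906005859375, -302.7172546386719), (139.4024658203125, 119.20650482177734), 24.065868377685547) corners [[393.8999938964844, -276.70001220703125], [442.5, -385.6000061035156], [569.7999877929688, -328.70001220703125], [521.2000122070312, -219.89999389648438]]
box ((569.1631469726562, -29.307022094726562), (116.62857818603516, 95.60868072509766), 38.26978302001953) corners [[493.79998779296875, -27.899999618530273], [553.0, -103.0], [644.5999755859375, -30.700000762939453], [585.2999877929688, 44.29999923706055]]
handle ((464.7305603027344, 310.8282775878906), (18.931217193603516, 76.10690307617188), 51.03535461425781) corners [[429.20001220703125, 327.3999938964844], [488.3999938964844, 279.5], [500.29998779296875, 294.29998779296875], [441.1000061035156, 342.1000061035156]]
blade ((538.7001342773438, 239.28912353515625), (56.6908073425293, 120.20154571533203), 57.723140716552734) corners [[472.70001220703125, 247.39999389648438], [574.4000244140625, 183.1999969482422], [604.7000122070312, 231.1999969482422], [503.0, 295.29998779296875]]
pa ((586.551513671875, 281.8756713
[... 901 characters left out ...]
29998779296875, -56.099998474121094], [444.29998779296875, -45.099998474121094], [427.20001220703125, 13.699999809265137]]
yel ((377.72186279296875, 110.31676483154297), (62.64952850341797, 92.76213073730469), 47.737876892089844) corners [[322.29998779296875, 118.30000305175781], [391.0, 55.900001525878906], [433.1000061035156, 102.30000305175781], [364.5, 164.6999969482422]]
lid [ 0.5662 -0.0276  0.1049]
wall [0.552  0.0157 0.0006]
mat [ 0.4824 -0.2991  0.007 ]
table [ 0.68   -0.2151  0.0037]
handle [0.4669 0.3037 0.0119]
blade [0.5205 0.2576 0.0137]
scene lid [ 0.5733 -0.0313  0.1046]
scene mat [ 0.4835 -0.3066  0.005 ]
scene handle [0.4746 0.2997 0.0144]
scene blade [0.5283 0.2627 0.0081]
```

{"op": "send_rows", "data": {
  "moves": [
    [0, 0, 0, 1],
    [0, 0, 0, 1],
    [0, 0, 0, 1],
    [0, 0, 0, 1],
    [0, 0, 0, 1],
    [0, 0, 0, 1],
    [0, 0, 0, 1],
    [0, 0, 0, 1],
    [0, 0, 0, 1],
    [0, 0, 0, 1]
  ],
  "claw": 1
}}

```text
clock: 1.1
eef_pos: [0.167, -0.4709, 0.2088]
tool_rot: [0.946, -0.326, -0.0, -0.001]
ft_force: [-0.3, 0.2, -0.2]
grip_width: 0.0854
```

{"op": "send_rows", "data": {
  "moves": [
    [0, -0.045, 0, 0],
    [0, -0.045, 0, 0],
    [0, -0.045, 0, 0],
    [0, -0.045, 0, 0],
    [0, -0.045, 0, 0],
    [0, -0.045, 0, 0],
    [0, -0.045, 0, 0],
    [0, -0.045, 0, 0],
    [0, -0.045, 0, 0],
    [0, -0.045, 0, 0],
    [0, -0.045, 0, 0],
    [0, -0.045, 0, 0],
    [0, 0, 0, 0],
    [0, 0, 0, 0]
  ]
}}

```text
clock: 2.5
eef_pos: [0.4007, -0.1612, 0.2232]
tool_rot: [0.97, -0.235, 0.013, -0.06]
ft_force: [0.1, 0.1, -0.5]
grip_width: 0.0854
```

```bash
cat >> h.py <<'E'
from scipy.spatial.transform import Rotation as R
def wsnap(f):
    o=monitor.get_obs(); p,d=snap('wrist',f); T=np.eye(4);T[:3,:3]=R.from_quat(o['tool_rot']).as_matrix();T[:3,3]=o['eef_pos']
    np.savez(f'pics/{f}.npz',p=p,d=d,T=T); return o
def wray(f,uv,z):
    T=np.load(f'pics/{f}.npz')['T']; I=cams.camera_info('wrist');K=I['intrinsics'];M=T@I['mount']
    uv=np.atleast_2d(uv).astype(float); a=(uv[:,0]-K[0,2])/K[0,0]; b=(uv[:,1]-K[1,2])/K[1,1]
    r=np.hypot(a,b)+1e-9; d=np.c_[a/r*np.sin(r),-b/r*np.sin(r),-np.cos(r)]@M[:3,:3].T
    o=M[:3,3]; s=(z-o[2])/d[:,2]; return o+s[:,None]*d
def st():
    o=monitor.get_obs();m=R.from_quat(o['tool_rot']).as_matrix()
    print('t',o['clock'],'p',o['eef_pos'].round(4),'psi',np.degrees(np.arctan2(m[1,0],m[0,0])).round(2),'tilt',np.degrees(np.arccos(-m[2,2])).round(2),'F',o['ft_force'].round(2),'w',round(o['grip_width'],4),'q',o['joint_pos'].round(3)); return o
def go(x,y,z=None,psi=None):
    "tool-axis deltas (mm) in the CURRENT yaw"
    o=monitor.get_obs();m=R.from_quat(o['tool_rot']).as_matrix();P=o['eef_pos'];z=P[2] if z is None else z
    print('tool delta mm',((np.array([x,y,z])-P)@m*1000).round(1))
    if psi is not None: print('turn units',(-(np.radians(psi)-np.arctan2(m[1,0],m[0,0]))/.1).round(3))
E
python3 - <<'E'
from h import *
wsnap('w1'); st()
E
```

```text
t 2.55 p [ 0.4005 -0.1614  0.2231] psi -27.21 tilt 7.02 F [ 0.11 -0.44 -0.34] w 0.0857 q [-0.475  0.099 -0.138  1.337  0.122  3.141]
```

View pics/w1.png

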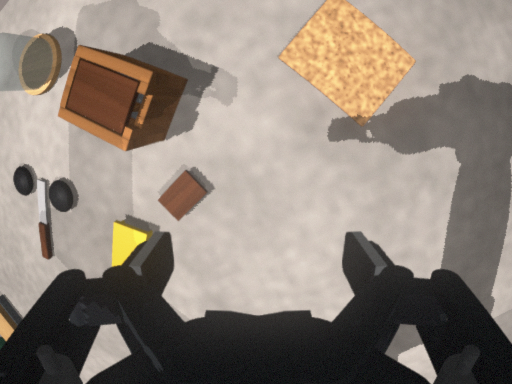

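{"op": "send_rows", "data": {
  "moves": [
    [0, 0, 0, -1],
    [0, 0, 0, -1],
    [0, 0, 0, -1],
    [0, 0, 0, -1],
    [0, 0, 0, -1],
    [0, 0, 0, -1],
    [0, 0, 0, -1],
    [0, 0, 0, -1],
    [0, 0, 0, -1],
    [0, 0, 0, -1],
    [0, 0, 0, -1],
    [0, 0, 0, -1],
    [0, 0, 0, -1],
    [0, 0, 0, -1],
    [0, 0, 0, -1],
    [0, 0, 0, -1],
    [0, 0, 0, -1],
    [0, 0, 0, -1]
  ]
}}

```text
clock: 4.35
eef_pos: [0.4004, -0.1618, 0.2232]
tool_rot: [0.786, 0.615, 0.055, -0.027]
ft_force: [0.9, -0.5, -1.2]
grip_width: 0.0855
```

Run:
```python
from h import *
st(); wsnap('w2'); go(.5,-.05,.25,141)
```

```text
t 4.35 p [ 0.4004 -0.1618  0.2232] psi 76.17 tilt 7.03 F [ 0.89 -0.49 -1.23] w 0.0855 q [-0.477  0.099 -0.138  1.337  0.123  1.337]
tool delta mm [134.5  70.6  -9. ]
turn units -11.29
```

View pics/w2.png

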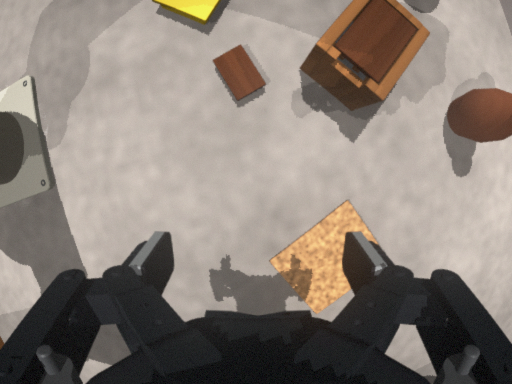

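{"op": "send_rows", "data": {
  "moves": [
    [0, 0, 0, -1],
    [0, 0, 0, -1],
    [0, 0, 0, -1],
    [0, 0, 0, -1],
    [0, 0, 0, -1],
    [0, 0, 0, -1],
    [0, 0, 0, -1],
    [0, 0, 0, -1],
    [0, 0, 0, -1],
    [0, 0, 0, -1],
    [0, 0, 0, -1],
    [0, 0, 0, -1],
    [0, 0, 0, -1],
    [0, 0, 0, -1],
    [0, 0, 0, -1],
    [0, 0, 0, -1],
    [0, 0, 0, -1],
    [0, 0, 0, -1],
    [0, 0, 0, -1],
    [0, 0, 0, -1]
  ]
}}

```text
clock: 6.4
eef_pos: [0.4005, -0.1617, 0.2232]
tool_rot: [-0.092, 0.994, 0.052, 0.032]
ft_force: [0.6, -0.2, -0.3]
grip_width: 0.0853
```

{"op": "send_rows", "data": {
  "moves": [
    [0, 0, 0, -1],
    [0, 0, 0, -1],
    [0, 0, 0, -1],
    [0, 0, 0, -1],
    [0, 0, 0, -1],
    [0, 0, 0, -1],
    [0, 0, 0, -1],
    [0, 0, 0, -1],
    [0, 0, 0, -1],
    [0, 0, 0, -1],
    [0, 0, 0, -1],
    [0, 0, 0, -1],
    [0, 0, 0, -1],
    [0, 0, 0, -1],
    [0, 0, 0, -1],
    [0, 0, 0, -1],
    [0, 0, 0, -1],
    [0, 0, 0, -1],
    [0, 0, 0, -1],
    [0, 0, 0, -1]
  ]
}}

```text
clock: 8.4
eef_pos: [0.4005, -0.1617, 0.2232]
tool_rot: [0.886, -0.46, -0.001, -0.061]
ft_force: [-0.6, 0.5, 0.0]
grip_width: 0.0855
```

{"op": "send_rows", "data": {
  "moves": [
    [0, 0, 0, -1],
    [0, 0, 0, -1],
    [0, 0, 0, -1],
    [0, 0, 0, -1],
    [0, 0, 0, -0.7]
  ]
}}

```text
clock: 8.9
eef_pos: [0.4005, -0.1617, 0.2232]
tool_rot: [0.969, -0.241, 0.013, -0.06]
ft_force: [-0.7, 0.4, -0.7]
grip_width: 0.0855
```

Run:
```python
from h import *
o=st(); print(R.from_quat(o['tool_rot']).as_matrix().round(3))
```

```text
t 8.9 p [ 0.4005 -0.1617  0.2232] psi -27.93 tilt 7.04 F [-0.66  0.4  -0.65] w 0.0855 q [-0.476  0.099 -0.137  1.337  0.123 -3.13 ]
[[ 0.884 -0.465  0.054]
 [-0.468 -0.877  0.11 ]
 [-0.004 -0.122 -0.992]]
```

{"op": "send_rows", "data": {
  "moves": [
    [0, 0.02, 0, 0],
    [0, 0.02, 0, 0],
    [0, 0.02, 0, 0]
  ]
}}

```text
clock: 9.2
eef_pos: [0.3868, -0.1881, 0.2161]
tool_rot: [0.964, -0.261, 0.011, -0.048]
ft_force: [-0.3, -0.8, 0.4]
grip_width: 0.0855
```

Run:
```python
from h import *
o=st(); print(R.from_quat(o['tool_rot']).as_matrix().round(3))
```

```text
t 9.2 p [ 0.3868 -0.1881  0.2161] psi -30.3 tilt 5.58 F [-0.25 -0.84  0.44] w 0.0855 q [-0.526  0.101 -0.152  1.322  0.097 -3.139]
[[ 0.863 -0.503  0.045]
 [-0.505 -0.859  0.086]
 [-0.004 -0.097 -0.995]]
```

{"op": "send_rows", "data": {
  "moves": [
    [0, 0.02, 0, 0],
    [0, 0.02, 0, 0],
    [0, 0.02, 0, 0],
    [0, 0.02, 0, 0],
    [0, 0.02, 0, 0],
    [0, 0.02, 0, 0],
    [0, 0.02, 0, 0],
    [0, 0.02, 0, 0]
  ]
}}

```text
clock: 10.0
eef_pos: [0.3499, -0.2478, 0.2056]
tool_rot: [0.95, -0.313, 0.002, -0.012]
ft_force: [0.7, 0.2, -1.1]
grip_width: 0.0856
```

Run:
```python
from h import *
o=st(); print(R.from_quat(o['tool_rot']).as_matrix().round(3))
```

```text
t 10.0 p [ 0.3499 -0.2478  0.2056] psi -36.44 tilt 1.43 F [ 0.74  0.25 -1.05] w 0.0856 q [-0.635  0.105 -0.171  1.299  0.025 -3.141]
[[ 0.804 -0.594  0.011]
 [-0.594 -0.804  0.022]
 [-0.004 -0.025 -1.   ]]
```

{"op": "send_rows", "data": {
  "moves": [
    [0, 0.02, 0, 0],
    [0, 0.02, 0, 0],
    [0, 0.013, 0, 0],
    [0, 0, 0, 0]
  ]
}}

```text
clock: 10.4
eef_pos: [0.3361, -0.2667, 0.2048]
tool_rot: [0.944, -0.33, -0.002, -0.001]
ft_force: [0.5, 0.8, 0.2]
grip_width: 0.0855
```

Run:
```python
from h import *
o=st(); print(R.from_quat(o['tool_rot']).as_matrix().round(3))
```

```text
t 10.4 p [ 0.3361 -0.2667  0.2048] psi -38.53 tilt 0.24 F [0.51 0.82 0.21] w 0.0855 q [-6.710e-01  1.060e-01 -1.720e-01  1.297e+00  1.000e-03 -3.141e+00]
[[ 0.782 -0.623 -0.003]
 [-0.623 -0.782  0.003]
 [-0.004 -0.001 -1.   ]]
```

{"op": "send_rows", "data": {
  "moves": [
    [0, 0, -0.005, 1],
    [0, 0, -0.005, 1],
    [0, 0, -0.005, 1],
    [0, 0, -0.005, 1],
    [0, 0, -0.005, 1],
    [0, 0, -0.005, 1],
    [0, 0, -0.005, 1],
    [0, 0, -0.005, 1],
    [0, 0, -0.005, 1],
    [0, 0, -0.005, 1],
    [0, 0, -0.005, 1],
    [0, 0, 0, 1],
    [0, 0, 0, 1],
    [0, 0, 0, 1],
    [0, 0, 0, 1],
    [0, 0, 0, 1],
    [0, 0, 0, 1],
    [0, 0, 0, 1],
    [0, 0, 0, 1],
    [0, 0, 0, 1]
  ]
}}

```text
clock: 12.4
eef_pos: [0.3367, -0.2662, 0.2598]
tool_rot: [-0.231, 0.973, 0.002, -0.001]
ft_force: [-0.2, 0.4, 0.4]
grip_width: 0.0854
```

Run:
```python
from h import *
o=st(); go(.65,.01,.26)
```

```text
t 12.4 p [ 0.3367 -0.2662  0.2598] psi -153.27 tilt 0.25 F [-0.22  0.38  0.4 ] w 0.0854 q [-6.700e-01  8.600e-02 -5.100e-02  1.438e+00  1.000e-03 -1.137e+00]
tool delta mm [-404.1  105.8    0. ]
```

{"op": "send_rows", "data": {
  "moves": [
    [-0.04, 0.0106, 0, 0],
    [-0.04, 0.0106, 0, 0],
    [-0.04, 0.0106, 0, 0],
    [-0.04, 0.0106, 0, 0],
    [-0.04, 0.0106, 0, 0],
    [-0.04, 0.0106, 0, 0],
    [-0.04, 0.0106, 0, 0],
    [-0.04, 0.0106, 0, 0],
    [-0.04, 0.0106, 0, 0],
    [-0.04, 0.0106, 0, 0],
    [0, 0, 0, 0],
    [0, 0, 0, 0]
  ]
}}

```text
clock: 13.6
eef_pos: [0.6452, 0.0104, 0.2583]
tool_rot: [-0.234, 0.972, 0.002, -0.002]
ft_force: [-0.2, -0.4, -0.5]
grip_width: 0.0853
```

Run:
```python
from h import *
o=st(); wsnap('w3')
```

```text
t 13.6 p [0.6452 0.0104 0.2583] psi -152.94 tilt 0.34 F [-0.2  -0.38 -0.46] w 0.0853 q [ 0.014  0.547  0.586  1.615  0.003 -0.458]
```

View pics/w3.png

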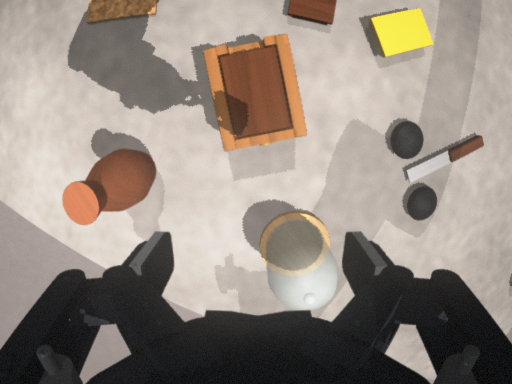

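Run:
```python
from h import *
p=cv2.imread('pics/w3.png'); 
a=cv2.resize(p[20:165,190:320],None,fx=4,fy=4,interpolation=cv2.INTER_CUBIC);cv2.imwrite('pics/c4.png',a)
a=cv2.resize(p[105:230,375:500],None,fx=4,fy=4,interpolation=cv2.INTER_CUBIC);cv2.imwrite('pics/c5.png',a)
```

```text
(no output)
```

View pics/c4.png

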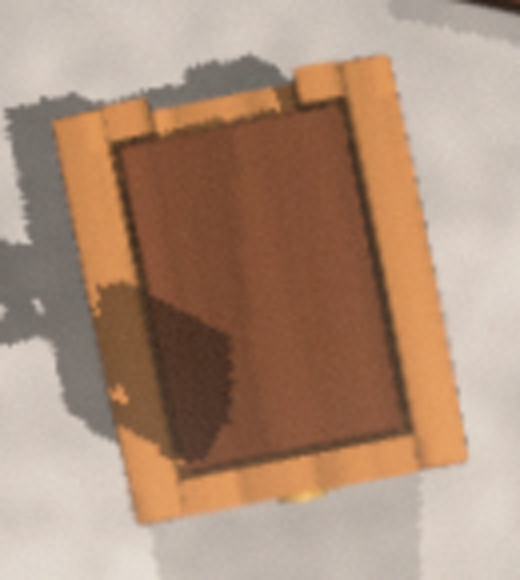

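View pics/c5.png

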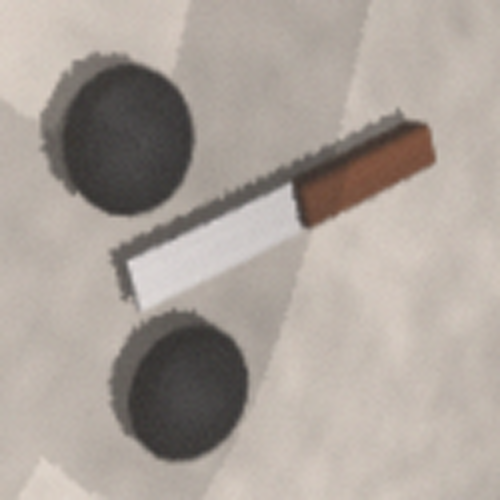

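Run:
```python
from h import *
np.set_printoptions(precision=1,suppress=True)
f=lambda c,o:(np.array(c)+.5)/4-.5+np.array(o)
B=wray('w3',f([(55,120),(388,58),(467,460),(138,523)],(190,20)),.105)*1000
print('box',B[:,:2], B.mean(0), [np.linalg.norm(B[i]-B[(i+1)%4]) for i in range(4)])
for a,b in((B[0],B[3]),(B[1],B[2]),(B[1],B[0])): print(np.degrees(np.arctan2(*(b-a)[[1,0]])))
L=wray('w3',f([(120,148),(348,100),(408,430),(183,470)],(190,20)),.105)*1000
print('lid',L.mean(0),[np.linalg.norm(L[i]-L[(i+1)%4]) for i in range(4)], np.degrees(np.arctan2(*(L[3]-L[0])[[1,0]])),np.degrees(np.arctan2(*(L[2]-L[1])[[1,0]])))
t=wray('w3',f([(128,262),(142,310)],(375,105)),.010)*1000
j=wray('w3',f([(292,182),(305,227)],(375,105)),.013)*1000
e=wray('w3',f([(425,123),(435,160)],(375,105)),.016)*1000
print('tip',t.mean(0),'junction',j.mean(0),'end',e.mean(0))
d=t.mean(0)-e.mean(0);print(np.linalg.norm(d[:2]),np.degrees(np.arctan2(d[1],d[0])))
# top camera
g=lambda c:(np.array(c)+.5)/5-.5+np.array((125,165))
t=ray('top',g([(257,130),(278,152)]),.010)*1000;e=ray('top',g([(70,353),(97,372)]),.016)*1000
j=ray('top',g([(155,248),(181,266)]),.013)*1000
d=t.mean(0)-e.mean(0);print('top tip',t.mean(0),j.mean(0),'end',e.mean(0),np.linalg.norm(d[:2]),np.degrees(np.arctan2(d[1],d[0])))
M=lambda c:(np.array(c)+.5)/5-.5+np.array((215,140))
B=ray('top',M([(145,198),(270,95),(403,250),(277,362)]),.105)*1000
print('topbox',B.mean(0),[np.linalg.norm(B[i]-B[(i+1)%4]) for i in range(4)])
L=ray('top',M([(178,193),(263,125),(372,255),(288,322)]),.105)*1000
print('toplid',L.mean(0),[np.linalg.norm(L[i]-L[(i+1)%4]) for i in range(4)],np.degrees(np.arctan2(*(L[0]-L[3])[[1,0]])),np.degrees(np.arctan2(*(L[1]-L[2])[[1,0]])))
st()
```

```text
box [[ 553.4 -100.5]
 [ 498.5  -29.2]
 [ 586.1   40.1]
 [ 642.   -31.2]] [570.  -30.2 105. ] [np.float64(90.03617273514129), np.float64(111.68299597504478), np.float64(90.54087172795658), np.float64(112.49205408975152)]
38.03526213754398
38.29574575450643
-52.437737822924916
lid [569.4 -29.7 105. ] [np.float64(61.62870167741212), np.float64(90.91787950332038), np.float64(61.22333180358139), np.float64(89.00237029222818)] 37.60403677574286 37.360961384749196
tip [561.8 234.2  10. ] junction [495.5 285.4  13. ] end [435.4 334.7  16. ]
161.49882896613434 -38.48285539210176
top tip [561.3 229.2  10. ] [495.2 285.8  13. ] end [435.9 333.1  16. ] 162.86047385952168 -39.61085415073453
topbox [569.4 -31.2 105. ] [np.float64(87.33271062876146), np.float64(109.63718026070548), np.float64(90.15955040845178), np.float64(112.47080104115038)]
toplid [570.7 -32.1 105. ] [np.float64(58.648944877824896), np.float64(91.00127198120785), np.float64(57.50786829635875), np.float64(90.66508005208216)] 39.234678768883285 38.51038715794634
t 13.65 p [0.6 0.  0.3] psi -153.02 tilt 0.3 F [-0.2 -0.6 -0. ] w 0.0854 q [ 0.   0.5  0.6  1.6  0.  -0.5]
```

{"op": "send_rows", "data": {
  "moves": [
    [0, 0, 0, 1],
    [0, 0, 0, 1],
    [0, 0, 0, 1],
    [0, 0, 0, 1],
    [0, 0, 0, 1],
    [0, 0, 0, 1],
    [0, 0, 0, 1],
    [0, 0, 0, 1],
    [0, 0, 0, 1],
    [0, 0, 0, 1],
    [0, 0, 0, 1],
    [0, 0, 0, 0.5],
    [0, 0, 0, 0]
  ],
  "claw": -0.1
}}

```text
clock: 14.95
eef_pos: [0.6443, 0.0079, 0.2612]
tool_rot: [0.334, 0.943, 0.001, -0.001]
ft_force: [0.1, 0.2, -1.1]
grip_width: 0.0387
```

Run:
```python
from h import *
o=st(); go(.479,.299,.10,141)
```

```text
t 14.95 p [0.6443 0.0079 0.2612] psi 140.96 tilt 0.21 F [ 0.13  0.18 -1.12] w 0.0387 q [0.011 0.541 0.584 1.615 0.003 0.692]
tool delta mm [311.2 121.7 162.4]
turn units -0.008
```

{"op": "send_rows", "data": {
  "moves": [
    [0.0389, 0.0152, 0, 0],
    [0.0389, 0.0152, 0, 0],
    [0.0389, 0.0152, 0, 0],
    [0.0389, 0.0152, 0, 0],
    [0.0389, 0.0152, 0.02, 0],
    [0.0389, 0.0152, 0.02, 0],
    [0.0389, 0.0152, 0.02, 0],
    [0.0389, 0.0152, 0.03, 0],
    [0, 0, 0.03, 0],
    [0, 0, 0.04, 0],
    [0, 0, 0, 0],
    [0, 0, 0, 0]
  ]
}}

```text
clock: 16.15
eef_pos: [0.4794, 0.2982, 0.1028]
tool_rot: [0.333, 0.943, 0.001, -0.002]
ft_force: [1.0, 1.0, 0.5]
grip_width: 0.0384
```

Run:
```python
from h import *
o=st(); wsnap('w4'); go(.479,.299,.02,141)
```

```text
t 16.15 p [0.4794 0.2982 0.1028] psi 141.04 tilt 0.26 F [0.96 1.   0.49] w 0.0384 q [ 0.554  0.434 -0.004  1.134  0.004  1.234]
tool delta mm [ 1.1 -1.3 84.2]
turn units 0.004
```

View pics/w4.png

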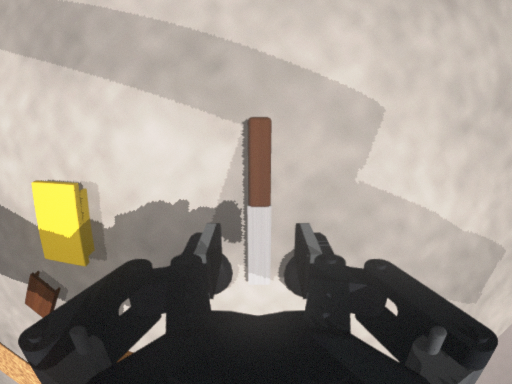

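Run:
```python
from h import *
np.set_printoptions(precision=1,suppress=True)
e=wray('w4',[(259.5,117)],.016)[0]*1000; j=wray('w4',[(259,206)],.013)[0]*1000
d=j-e; print(e,j,np.hypot(*d[:2]),np.degrees(np.arctan2(d[1],d[0])))
u=d[:2]/np.hypot(*d[:2]); o=j[:2]-21*u; print(o, e[:2]+59*u); go(*(o/1000),.02)
```

```text
[434.2 337.1  16. ] [495.7 286.9  13. ] 79.35210778532586 -39.23980883644579
[479.4 300.2] [479.9 299.8]
tool delta mm [ 1.6 -0.1 84.2]
```

{"op": "send_rows", "data": {
  "moves": [
    [0.0016, 0, 0.03, 0],
    [0, 0, 0.03, 0],
    [0, 0, 0.02, 0],
    [0, 0, 0.01, 0],
    [0, 0, 0, 0],
    [0, 0, 0, 0]
  ]
}}

```text
clock: 16.8
eef_pos: [0.4798, 0.301, 0.0141]
tool_rot: [0.334, 0.943, 0.003, -0.001]
ft_force: [-0.1, 0.5, 0.0]
grip_width: 0.0385
```

Run:
```python
from h import *
o=st()
```

```text
t 16.8 p [0.4798 0.301  0.0141] psi 141.03 tilt 0.3 F [-0.1   0.47  0.02] w 0.0385 q [ 0.558  0.523 -0.117  0.928  0.004  1.238]
```

{"op": "send_rows", "data": {
  "moves": [
    [0, 0, 0.005, 0],
    [0, 0, 0.004, 0],
    [0, 0, 0, 0],
    [0, 0, 0, 0]
  ]
}}

```text
clock: 17.2
eef_pos: [0.4781, 0.3004, 0.0032]
tool_rot: [0.333, 0.943, 0.001, -0.002]
ft_force: [-0.4, 0.4, 0.8]
grip_width: 0.0384
```

{"op": "send_rows", "data": {
  "moves": [
    [0, 0, 0, 0],
    [0, 0, 0, 0],
    [0, 0, 0, 0],
    [0, 0, 0, 0],
    [0, 0, 0, 0]
  ],
  "claw": -1
}}

```text
clock: 17.7
eef_pos: [0.4782, 0.3004, 0.0032]
tool_rot: [0.333, 0.943, 0.001, -0.002]
ft_force: [-0.1, 0.2, -0.9]
grip_width: -0.0001
```

Run:
```python
from h import *
o=st();wsnap('w5')
```

```text
t 17.7 p [0.4782 0.3004 0.0032] psi 141.06 tilt 0.25 F [-0.08  0.24 -0.89] w -0.0001 q [ 0.558  0.535 -0.129  0.907  0.004  1.238]
```

View pics/w5.png

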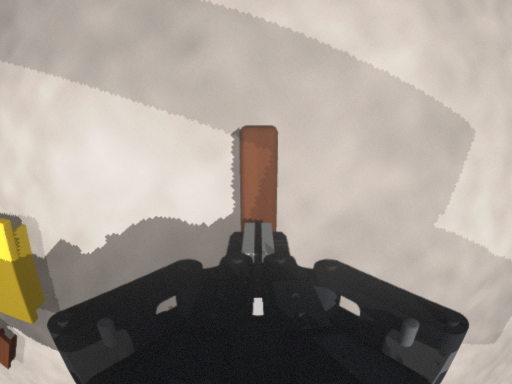

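Run:
```python
from h import *
p,d=snap('scene','s5'); cv2.imwrite('pics/c6.png',cv2.resize(p[60:200,210:370],None,fx=5,fy=4.2))
p,d=snap('top','t5'); cv2.imwrite('pics/c7.png',cv2.resize(p[165:265,110:230],None,fx=5,fy=5))
```

View pics/c6.png

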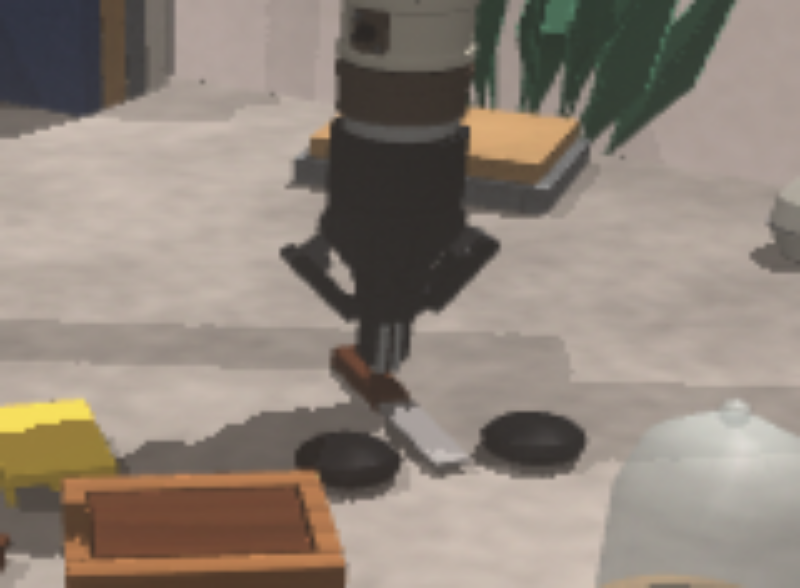

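View pics/c7.png

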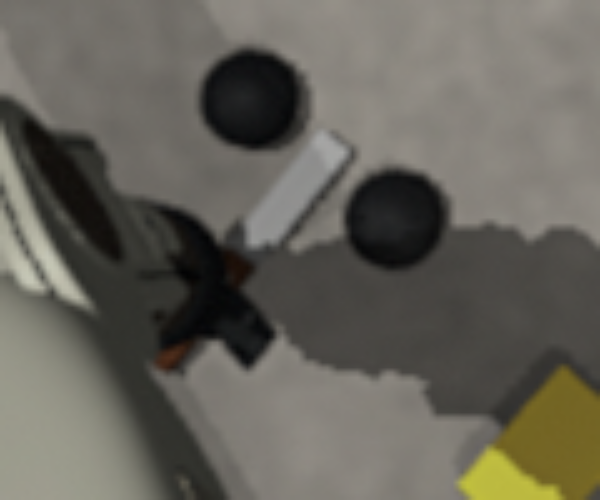

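Run:
```python
from h import *
np.set_printoptions(precision=4,suppress=True)
z=np.load('pics/s5.npz');W=pts('scene',z['d'])
for v in range(134,152):print(v,[W[v,u].round(3).tolist() for u in (284,287,290)], z['p'][v,[284,287,290]].mean(1).round())
I=cams.camera_info('scene');T=np.linalg.inv(I['T']);q=T[:3,:3]@np.array([.4782,.3004,.0032])+T[:3,3];print(I['intrinsics']@np.array([q[0]/-q[2],-q[1]/-q[2],1]))
```

```text
134 [[0.48, 0.283, 0.074], [0.486, 0.289, 0.073], [0.49, 0.3, 0.07]] [48. 47. 48.]
135 [[0.481, 0.282, 0.071], [0.486, 0.29, 0.07], [0.492, 0.298, 0.068]] [47. 47. 48.]
136 [[0.482, 0.281, 0.069], [0.487, 0.289, 0.067], [0.494, 0.294, 0.067]] [48. 49. 50.]
137 [[0.478, 0.289, 0.062], [0.482, 0.299, 0.059], [0.493, 0.297, 0.063]] [48. 67. 64.]
138 [[0.478, 0.289, 0.058], [0.487, 0.29, 0.06], [0.493, 0.296, 0.06]] [48. 89. 66.]
139 [[0.48, 0.286, 0.057], [0.487, 0.29, 0.058], [0.49, 0.303, 0.053]] [48. 77. 66.]
140 [[0.479, 0.288, 0.053], [0.485, 0.294, 0.052], [0.492, 0.3, 0.052]] [48. 78. 65.]
141 [[0.477, 0.292, 0.048], [0.487, 0.291, 0.051], [0.491, 0.303, 0.047]] [48. 77. 57.]
142 [[0.477, 0.293, 0.044], [0.487, 0.291, 0.048], [0.488, 0.309, 0.041]] [49. 76. 56.]
143 [[0.479, 0.289, 0.043], [0.487, 0.292, 0.044], [0.491, 0.303, 0.041]] [48. 66. 56.]
144 [[0.481, 0.286, 0.042], [0.487, 0.292, 0.041], [0.491, 0.302, 0.038]] [48. 66. 55.]
145 [[0.479, 0.29, 0.036], [0.488, 0.292, 0.038], [0.49, 0.305, 0.033]] [47. 64. 63.]
146 [[0.479, 0.289, 0.033], [0.488, 0.291, 0.035], [0.464, 0.357, 0.0]] [ 53.  55. 125.]
147 [[0.476, 0.295, 0.027], [0.487, 0.293, 0.031], [0.467, 0.352, 0.0]] [ 78.  55. 150.]
148 [[0.468, 0.311, 0.014], [0.487, 0.293, 0.027], [0.471, 0.345, 0.0]] [ 72.  60. 152.]
149 [[0.473, 0.302, 0.016], [0.481, 0.307, 0.016], [0.473, 0.341, -0.0]] [ 51.  69. 154.]
150 [[0.476, 0.297, 0.016], [0.484, 0.301, 0.017], [0.476, 0.336, -0.001]] [ 51.  50. 150.]
151 [[0.48, 0.291, 0.016], [0.486, 0.297, 0.016], [0.479, 0.33, -0.001]] [ 51.  51. 117.]
[284.963  153.5818   1.    ]
```

{"op": "send_rows", "data": {
  "moves": [
    [0, 0, 0, 0],
    [0, 0, 0, 0],
    [0, 0, 0, 0],
    [0, 0, 0.005, 0],
    [0, 0, 0.005, 0],
    [0, 0, 0.003, 0],
    [0, 0, 0, 0],
    [0, 0, 0, 0]
  ],
  "claw": -0.1
}}

```text
clock: 18.65
eef_pos: [0.478, 0.3003, -0.0101]
tool_rot: [0.333, 0.943, 0.001, -0.002]
ft_force: [0.3, 0.7, -0.1]
grip_width: 0.0386
```

Run:
```python
from h import *
st();p,d=snap('scene','s6'); cv2.imwrite('pics/c8.png',cv2.resize(p[100:180,240:340],None,fx=7,fy=7))
W=pts('scene',d)
m=(p.max(-1)<110)&(W[...,2]<.08)&(abs(W[...,0]-.479)<.06)&(abs(W[...,1]-.3)<.06)
for u in range(276,300):
    v=np.where(m[:,u]&(W[:,u,2]>.0195))[0]
    if len(v): print(u,v.max(),W[v.max(),u].round(3))
```

```text
t 18.65 p [ 0.478   0.3003 -0.0101] psi 141.05 tilt 0.25 F [ 0.26  0.68 -0.06] w 0.0386 q [ 0.559  0.552 -0.141  0.879  0.004  1.238]
276 150 [0.463 0.272 0.023]
277 151 [0.466 0.274 0.02 ]
278 151 [0.468 0.275 0.02 ]
279 151 [0.471 0.276 0.02 ]
280 151 [0.474 0.277 0.02 ]
281 149 [0.476 0.279 0.027]
282 136 [0.476 0.279 0.068]
283 134 [0.481 0.276 0.077]
291 146 [0.487 0.319 0.023]
292 147 [0.492 0.315 0.023]
293 149 [0.5   0.307 0.022]
294 149 [0.503 0.307 0.023]
295 148 [0.503 0.313 0.024]
296 148 [0.504 0.318 0.022]
297 146 [0.505 0.322 0.027]
298 138 [0.507 0.319 0.055]
299 137 [0.508 0.323 0.057]
```

View pics/c8.png

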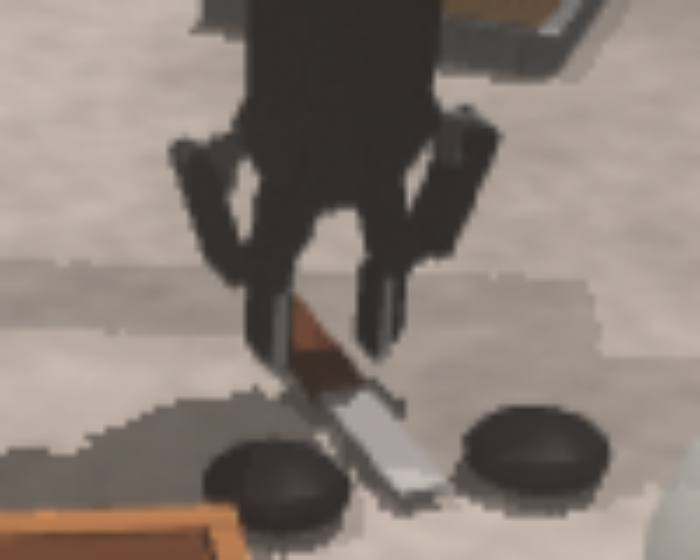

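Run:
```python
from h import *
z=np.load('pics/s6.npz');W=pts('scene',z['d'])
for u in (279,293,295):
    for v in range(145,156):print(u,v,W[v,u].round(3),z['p'][v,u])
```

```text
279 145 [0.471 0.274 0.04 ] [78 81 84]
279 146 [0.471 0.275 0.037] [82 84 86]
279 147 [0.472 0.274 0.034] [81 83 86]
279 148 [0.472 0.273 0.032] [82 83 87]
279 149 [0.471 0.275 0.027] [82 84 87]
279 150 [0.472 0.273 0.025] [85 87 89]
279 151 [0.471 0.276 0.02 ] [84 87 89]
279 152 [0.473 0.273 0.019] [84 87 90]
279 153 [ 0.458  0.3   -0.001] [100 104 111]
279 154 [0.463 0.292 0.001] [165 175 187]
279 155 [ 0.463  0.292 -0.002] [160 171 183]
293 145 [0.497 0.311 0.033] [42 44 48]
293 146 [0.497 0.312 0.029] [41 44 47]
293 147 [0.498 0.31  0.027] [41 44 48]
293 148 [0.498 0.311 0.023] [42 45 48]
293 149 [0.5   0.307 0.022] [41 44 48]
293 150 [0.499 0.31  0.017] [50 53 57]
293 151 [ 0.487  0.335 -0.001] [ 94  99 107]
293 152 [ 0.49   0.33  -0.001] [137 145 156]
293 153 [0.495 0.32  0.002] [134 143 154]
293 154 [ 0.494  0.323 -0.003] [73 78 84]
293 155 [0.5   0.31  0.001] [79 83 90]
295 145 [0.503 0.311 0.034] [88 90 92]
295 146 [0.503 0.312 0.031] [88 90 91]
295 147 [0.503 0.313 0.027] [86 89 90]
295 148 [0.503 0.313 0.024] [79 81 84]
295 149 [0.503 0.313 0.02 ] [101 105 110]
295 150 [0.503 0.315 0.016] [107 111 117]
295 151 [ 0.492  0.338 -0.   ] [143 151 162]
295 152 [0.496 0.331 0.   ] [140 150 161]
295 153 [ 0.498  0.327 -0.001] [140 150 161]
295 154 [ 0.501  0.322 -0.001] [143 152 163]
295 155 [ 0.503  0.318 -0.002] [137 146 156]
```

{"op": "send_rows", "data": {
  "moves": [
    [0, 0, 0.004, 0],
    [0, 0, 0.004, 0],
    [0, 0, 0.002, 0],
    [0, 0, 0, 0],
    [0, 0, 0, 0]
  ]
}}

```text
clock: 19.2
eef_pos: [0.4781, 0.3004, -0.0199]
tool_rot: [0.333, 0.943, 0.001, -0.002]
ft_force: [0.4, 0.8, -0.1]
grip_width: 0.0383
```

{"op": "send_rows", "data": {
  "moves": [
    [0, 0, 0, 0],
    [0, 0, 0, 0],
    [0, 0, 0, 0],
    [0, 0, 0, 0]
  ],
  "claw": -1
}}

```text
clock: 19.6
eef_pos: [0.4784, 0.3007, -0.0194]
tool_rot: [0.333, 0.943, 0.002, -0.002]
ft_force: [-0.7, 0.1, 2.6]
grip_width: 0.0184
```

Run:
```python
from h import *
st();p,d=snap('scene','s7'); cv2.imwrite('pics/c9.png',cv2.resize(p[100:180,240:340],None,fx=7,fy=7))
```

```text
t 19.6 p [ 0.4784  0.3007 -0.0194] psi 141.06 tilt 0.25 F [-0.66  0.1   2.55] w 0.0184 q [ 0.559  0.564 -0.15   0.857  0.004  1.238]
```

View pics/c9.png

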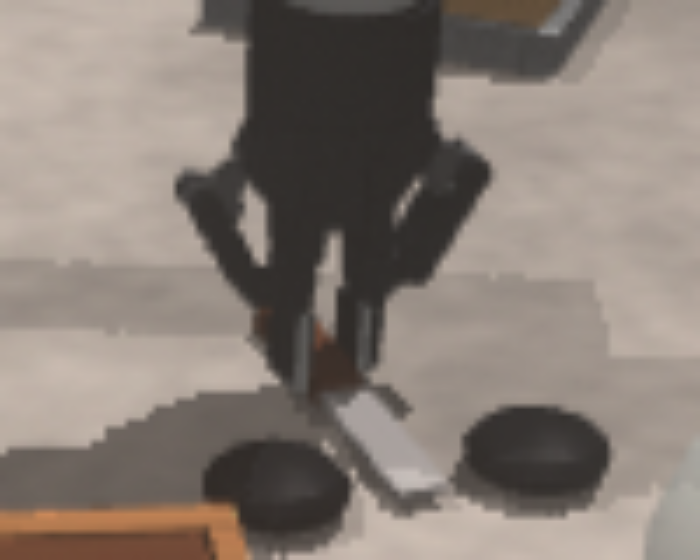

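{"op": "send_rows", "data": {
  "moves": [
    [0, 0, -0.01, 0],
    [0, 0, -0.03, 0],
    [0, 0, -0.04, 0],
    [0, 0, -0.04, 0],
    [0, 0, -0.03, 0],
    [0, 0, 0, -1],
    [0, 0, 0, -1],
    [0, 0, 0, -1],
    [0, 0, 0, -1],
    [0, 0, 0, -1],
    [0, 0, 0, -1],
    [0, 0, 0, -1],
    [0, 0, 0, -1],
    [0, 0, 0, -1],
    [0, 0, 0, -1],
    [0, 0, 0, -1],
    [0, 0, 0, -1],
    [0, 0, 0, -1],
    [0, 0, 0, -0.5]
  ]
}}

```text
clock: 21.55
eef_pos: [0.4781, 0.2997, 0.1302]
tool_rot: [-0.33, 0.944, 0.002, -0.001]
ft_force: [-0.6, -0.5, -1.3]
grip_width: 0.0184
```

Run:
```python
from h import *
st();wsnap('w8');go(.422,-.1463,.13,218.2-360)
```

```text
t 21.55 p [0.4781 0.2997 0.1302] psi -141.43 tilt 0.26 F [-0.56 -0.55 -1.27] w 0.0184 q [ 0.557  0.412  0.038  1.198  0.004 -0.116]
tool delta mm [ 322.1 -313.5   -1. ]
turn units 0.07
```

View pics/w8.png

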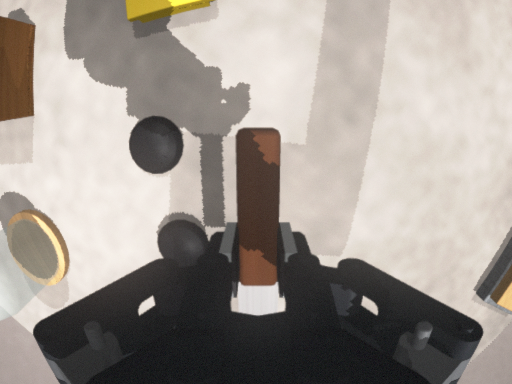

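{"op": "send_rows", "data": {
  "moves": [
    [0.0322, -0.0313, 0, 0],
    [0.0322, -0.0313, 0, 0],
    [0.0322, -0.0313, 0, 0],
    [0.0322, -0.0313, 0, 0],
    [0.0322, -0.0313, 0, 0],
    [0.0322, -0.0313, 0, 0],
    [0.0322, -0.0313, 0, 0],
    [0.0322, -0.0313, 0, 0],
    [0.0322, -0.0313, 0, 0],
    [0.0322, -0.0313, 0, 0],
    [0, 0, 0.02, 0.07],
    [0, 0, 0.02, 0],
    [0, 0, 0.02, 0],
    [0, 0, 0, 0],
    [0, 0, 0, 0]
  ]
}}

```text
clock: 23.1
eef_pos: [0.4201, -0.145, 0.069]
tool_rot: [-0.325, 0.946, 0.002, -0.001]
ft_force: [0.1, 0.1, -1.0]
grip_width: 0.0185
```

Run:
```python
from h import *
st();wsnap('w9');go(.422,-.1463,.063,218.2-360)
p,d=snap('top','t9'); cv2.imwrite('pics/c10.png',cv2.resize(p[150:260,230:350],None,fx=5,fy=5))
p,d=snap('scene','s9'); cv2.imwrite('pics/c11.png',cv2.resize(p[140:260,120:290],None,fx=4.7,fy=4.7))
```

```text
t 23.1 p [ 0.4201 -0.145   0.069 ] psi -142.02 tilt 0.3 F [ 0.1   0.08 -1.04] w 0.0185 q [-0.334  0.254 -0.37   0.951  0.002 -0.997]
tool delta mm [-0.1 -1.5  6.6]
turn units -0.035
```

View pics/c10.png

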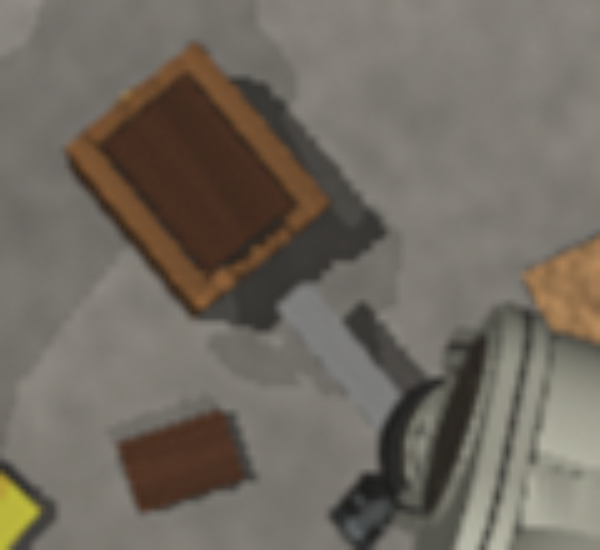

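View pics/c11.png

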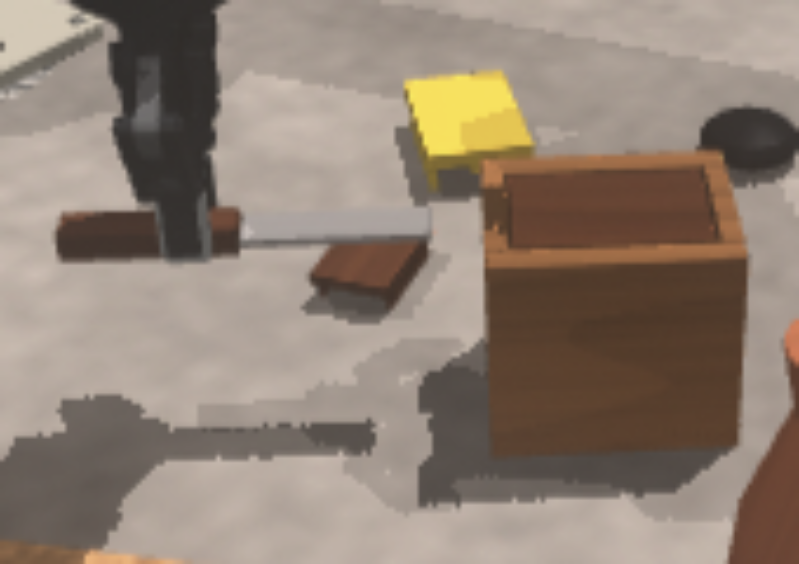

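View pics/w9.png

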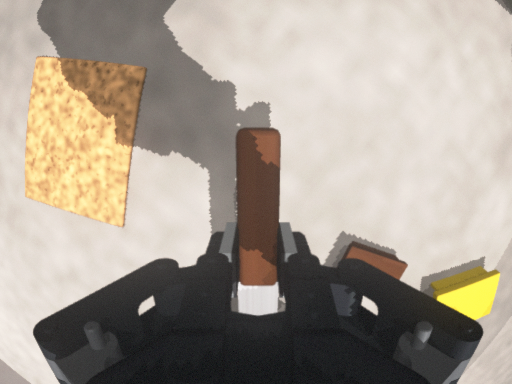

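Run:
```python
from h import *
np.set_printoptions(precision=1,suppress=True)
M=lambda c:(np.array(c)+.5)/5-.5+np.array((230,150))
B=ray('top',M([(68,150),(195,44),(329,200),(200,315)]),.105)*1000
print('box',B.mean(0),[np.linalg.norm(B[i]-B[(i+1)%4]) for i in range(4)])
tip=ray('top',M([(282,304),(313,286)]),.098)*1000; mid=ray('top',M([(352,398),(388,380)]),.098)*1000
print(tip,mid); d=tip.mean(0)-mid.mean(0);print('blade yaw',np.degrees(np.arctan2(d[1],d[0])))
a=np.radians(38.2);u=np.array([np.cos(a),np.sin(a)]);n=np.array([-u[1],u[0]])
for c in (B.mean(0)[:2],np.array([569.7,-30])):
    print('tip in box', (tip.mean(0)[:2]-c)@u,(tip.mean(0)[:2]-c)@n,'mid',(mid.mean(0)[:2]-c)@n)
z=np.load('pics/t9.npz');W=pts('top',z['d'])*1000
for c in((300,305),(330,340),(360,375)):
    q=np.round(M(c)).astype(int);print('top z',W[q[1],q[0]])
q=np.round(M((180,160))).astype(int);print('lid',W[q[1],q[0]])
z=np.load('pics/s9.npz');W=pts('scene',z['d'])*1000
S=lambda c:np.round((np.array(c)+.5)/4.7-.5+np.array((120,140))).astype(int)
for c in((260,225),(320,222),(380,220),(415,220),(80,230),(80,215),(230,220)):
    q=S(c);print('scene',c,W[q[1],q[0]])
for c in((600,205),(600,170),(600,257)):
    q=S(c);print('lid/wall',W[q[1],q[0]])
```

```text
box [568.9 -30.8 105. ] [np.float64(89.19640215360222), np.float64(110.39637236601857), np.float64(92.41480365751087), np.float64(112.87243037147299)]
[[500.5 -74.5  98. ]
 [509.8 -91.4  98. ]] [[ 449.9 -110.4   98. ]
 [ 459.1 -129.9   98. ]]
blade yaw 36.28559695963354
tip in box -82.33369316411817 -1.540075760490844 mid 0.5604927879316293
tip in box -83.45042183059103 -1.7026069507490653 mid 0.3979615976734148
top z [498.5 -84.7 103.3]
top z [ 479.7 -100.6   99.1]
top z [ 460.9 -115.8  100.7]
lid [576.7 -22.4 107.5]
scene (260, 225) [ 443.7 -122.2   97.8]
scene (320, 222) [ 468.7 -109.2  100.1]
scene (380, 220) [485.4 -90.2  98.7]
scene (415, 220) [500.8 -82.3 100.1]
scene (80, 230) [ 391.6 -178.8  103.9]
scene (80, 215) [ 382.3 -169.9  105.7]
scene (230, 220) [ 438.2 -133.5  104.3]
lid/wall [565.2 -30.6 103.8]
lid/wall [548.7  -6.1 103.3]
lid/wall [589.4 -66.5 104.9]
```

{"op": "send_rows", "data": {
  "moves": [
    [0, 0.0012, 0.006, 0],
    [0, 0, 0, 0],
    [-0.01, 0, 0, 0],
    [-0.01, 0, 0, 0],
    [-0.008, 0, 0, 0],
    [-0.006, 0, 0, 0],
    [0, 0, 0, 0],
    [0, 0, 0, 0]
  ]
}}

```text
clock: 24.05
eef_pos: [0.4465, -0.123, 0.0627]
tool_rot: [-0.326, 0.945, 0.002, -0.001]
ft_force: [0.9, -0.5, -1.2]
grip_width: 0.018
```

Run:
```python
from h import *
st()
p,d=snap('scene','s10'); cv2.imwrite('pics/c12.png',cv2.resize(p[160:230,170:290],None,fx=6.6,fy=6.6))
```

```text
t 24.05 p [ 0.4465 -0.123   0.0627] psi -141.96 tilt 0.26 F [ 0.92 -0.48 -1.2 ] w 0.018 q [-0.271  0.294 -0.333  0.948  0.002 -0.934]
```

View pics/c12.png

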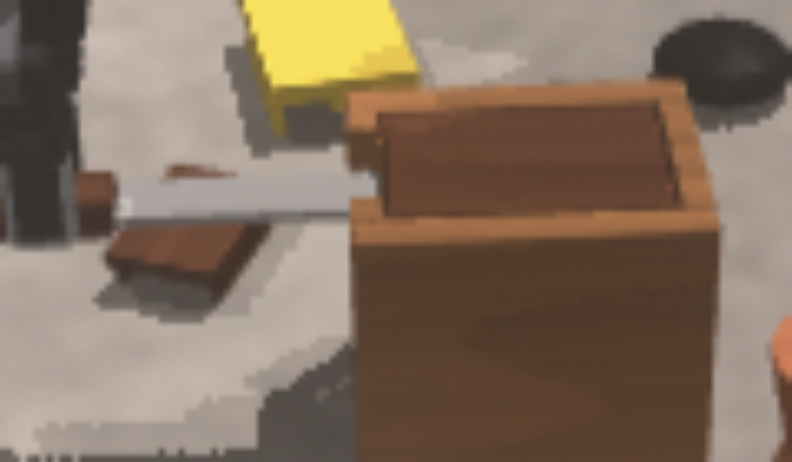

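{"op": "send_rows", "data": {
  "moves": [
    [-0.006, 0, 0, 0],
    [-0.007, 0, 0, 0],
    [-0.007, 0, 0, 0],
    [-0.005, 0, 0, 0],
    [0, 0, 0, 0],
    [0, 0, 0, 0]
  ]
}}

```text
clock: 24.7
eef_pos: [0.4662, -0.1077, 0.0627]
tool_rot: [-0.326, 0.945, 0.002, -0.001]
ft_force: [-0.1, -0.3, -2.1]
grip_width: 0.0182
```

Run:
```python
from h import *
st()
p,d=snap('scene','s11'); cv2.imwrite('pics/c13.png',cv2.resize(p[160:230,170:290],None,fx=6.6,fy=6.6))
```

```text
t 24.7 p [ 0.4662 -0.1077  0.0627] psi -141.97 tilt 0.26 F [-0.09 -0.25 -2.13] w 0.0182 q [-0.229  0.321 -0.294  0.96   0.003 -0.893]
```

View pics/c13.png

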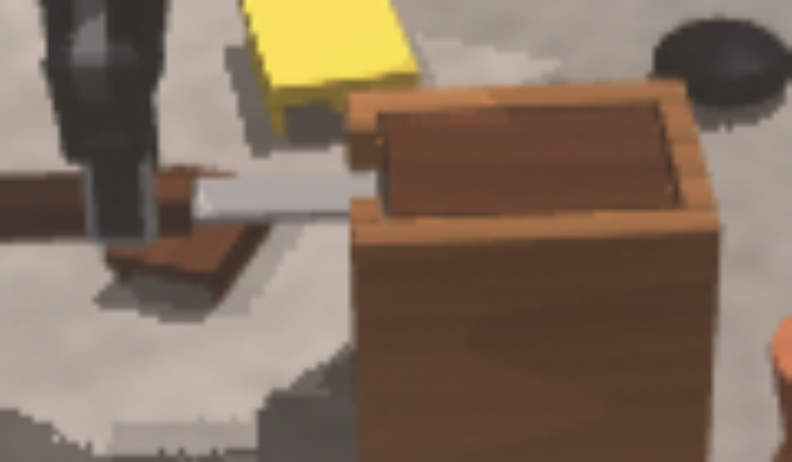

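{"op": "send_rows", "data": {
  "moves": [
    [0, 0, 0.0042, 0],
    [0, 0, 0.0041, 0],
    [-0.0004, 0, 0.0031, 0],
    [-0.0004, 0, 0.0031, 0],
    [-0.0006, 0, 0.0031, 0],
    [-0.0006, 0, 0.0031, 0],
    [0, 0, 0, 0]
  ]
}}

```text
clock: 25.45
eef_pos: [0.4668, -0.1078, 0.0426]
tool_rot: [-0.325, 0.946, 0.001, -0.001]
ft_force: [-4.4, -3.4, 7.3]
grip_width: 0.0183
```

Run:
```python
from h import *
st()
p,d=snap('scene','s12'); cv2.imwrite('pics/c14.png',cv2.resize(p[140:260,150:290],None,fx=5,fy=5))
```

```text
t 25.45 p [ 0.4668 -0.1078  0.0426] psi -142.07 tilt 0.21 F [-4.43 -3.36  7.26] w 0.0183 q [-0.227  0.347 -0.318  0.91   0.    -0.889]
```

View pics/c14.png

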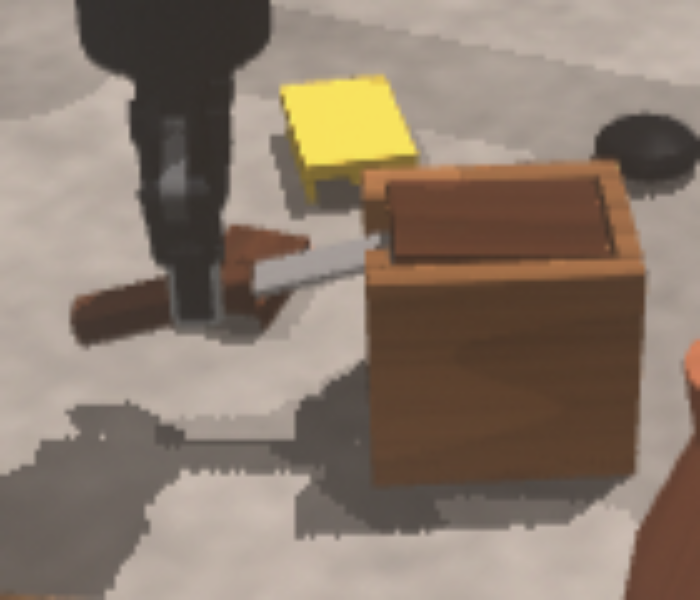

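{"op": "send_rows", "data": {
  "moves": [
    [-0.0008, 0, 0.003, 0],
    [-0.001, 0, 0.003, 0],
    [-0.0011, 0, 0.003, 0],
    [-0.0011, 0, 0.003, 0],
    [0, 0, 0, 0]
  ]
}}

```text
clock: 26.0
eef_pos: [0.4684, -0.1062, 0.0299]
tool_rot: [-0.324, 0.946, 0.001, -0.003]
ft_force: [-5.3, -7.2, 5.0]
grip_width: 0.0184
```

Run:
```python
from h import *
st()
p,d=snap('scene','s13'); cv2.imwrite('pics/c15.png',cv2.resize(p[140:260,150:290],None,fx=5,fy=5))
```

```text
t 26.0 p [ 0.4684 -0.1062  0.0299] psi -142.13 tilt 0.37 F [-5.31 -7.21  4.99] w 0.0184 q [-0.222  0.367 -0.327  0.883 -0.002 -0.882]
```

View pics/c15.png

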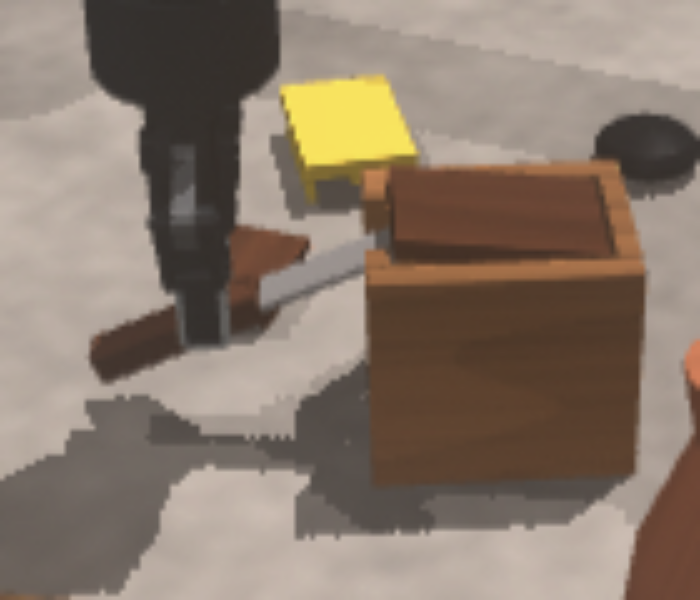

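{"op": "send_rows", "data": {
  "moves": [
    [-0.0004, 0, 0.003, 0],
    [-0.0006, 0, 0.003, 0],
    [-0.0006, 0, 0.002, 0],
    [0, 0, 0, 0]
  ]
}}

```text
clock: 26.45
eef_pos: [0.4712, -0.1038, 0.0221]
tool_rot: [-0.325, 0.946, 0.002, -0.001]
ft_force: [-3.4, -3.5, 4.5]
grip_width: 0.0185
```

Run:
```python
from h import *
st()
p,d=snap('scene','s14'); cv2.imwrite('pics/c16.png',cv2.resize(p[140:260,150:290],None,fx=5,fy=5))
```

```text
t 26.45 p [ 0.4712 -0.1038  0.0221] psi -142.06 tilt 0.25 F [-3.44 -3.47  4.5 ] w 0.0185 q [-0.218  0.38  -0.333  0.862  0.001 -0.88 ]
```

View pics/c16.png

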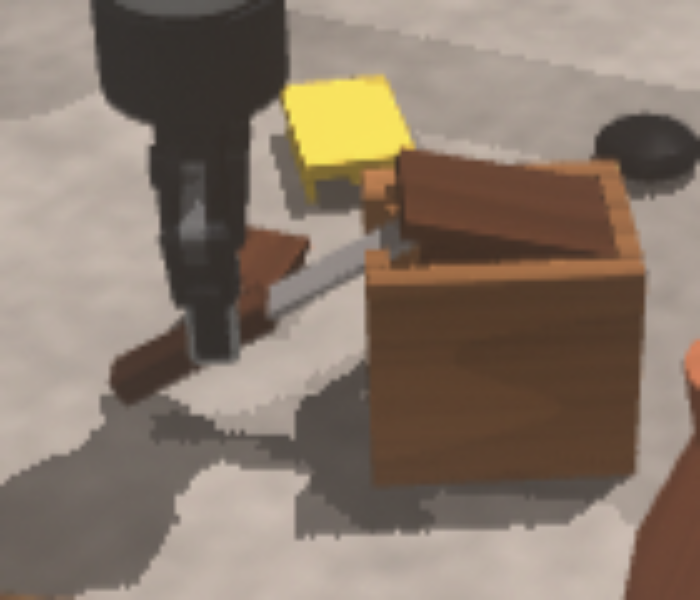

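{"op": "send_rows", "data": {
  "moves": [
    [0.005, 0, 0, 0],
    [0.01, 0, 0, 0],
    [0.01, 0, 0, 0],
    [0.015, 0, 0, 0],
    [0.02, 0, 0, 0],
    [0.02, 0, 0, 0],
    [0.01, 0, 0, 0],
    [0, 0, 0, 0]
  ]
}}

```text
clock: 27.3
eef_pos: [0.3995, -0.1591, 0.0219]
tool_rot: [-0.324, 0.946, 0.002, -0.001]
ft_force: [0.5, 0.6, -1.2]
grip_width: 0.0184
```

Run:
```python
from h import *
st()
p,d=snap('scene','s15'); cv2.imwrite('pics/c17.png',cv2.resize(p[140:260,110:290],None,fx=4.4,fy=4.4))
```

```text
t 27.3 p [ 0.3995 -0.1591  0.0219] psi -142.14 tilt 0.31 F [ 0.48  0.6  -1.24] w 0.0184 q [-0.381  0.294 -0.467  0.815  0.002 -1.041]
```

View pics/c17.png

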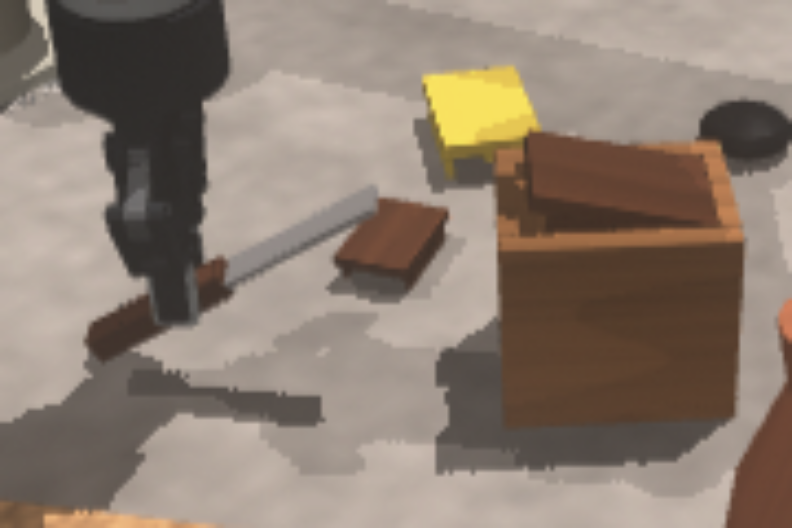

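{"op": "send_rows", "data": {
  "moves": [
    [0, 0, 0.006, 0],
    [0, 0, 0.006, 0],
    [0, 0, 0.004, 0],
    [0, 0, 0.004, 0],
    [0, 0, 0.004, 0],
    [0, 0, 0, 0]
  ]
}}

```text
clock: 27.95
eef_pos: [0.4046, -0.1572, -0.0006]
tool_rot: [-0.326, 0.945, 0.002, 0.003]
ft_force: [3.1, 4.4, 10.4]
grip_width: 0.0183
```

{"op": "send_rows", "data": {
  "moves": [
    [0, 0, 0.004, 0],
    [0, 0, 0.004, 0],
    [0, 0, 0.004, 0],
    [0, 0, 0, 0]
  ]
}}

```text
clock: 28.35
eef_pos: [0.4069, -0.1584, -0.0117]
tool_rot: [-0.327, 0.945, 0.0, 0.004]
ft_force: [5.0, 4.5, 11.5]
grip_width: 0.0185
```

Run:
```python
from h import *
st()
p,d=snap('scene','s16'); cv2.imwrite('pics/c18.png',cv2.resize(p[140:260,110:290],None,fx=4.4,fy=4.4))
```

```text
t 28.35 p [ 0.4069 -0.1584 -0.0117] psi -141.87 tilt 0.48 F [ 5.03  4.45 11.53] w 0.0185 q [-0.375  0.351 -0.499  0.715  0.006 -1.041]
```

View pics/c18.png

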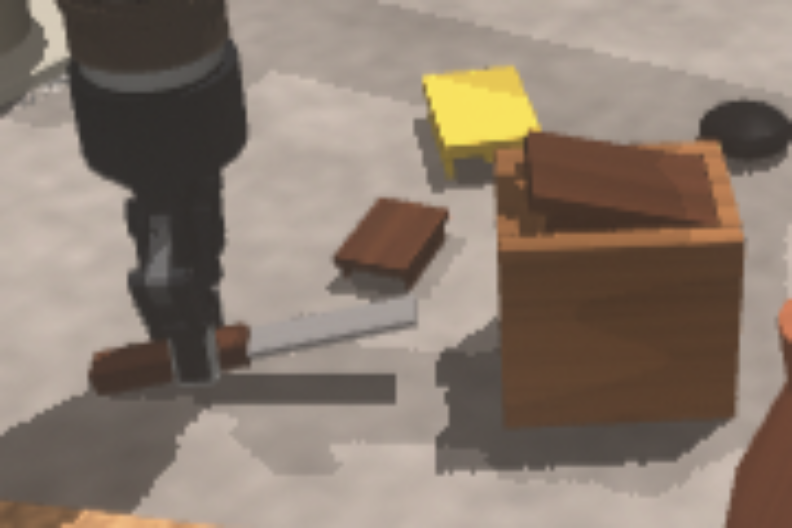

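{"op": "send_rows", "data": {
  "moves": [
    [0, 0, 0.003, 0],
    [0, 0, 0.003, 0],
    [0, 0, 0.002, 0],
    [0, 0, 0, 0]
  ]
}}

```text
clock: 28.8
eef_pos: [0.4072, -0.1588, -0.0196]
tool_rot: [-0.327, 0.945, -0.0, 0.004]
ft_force: [5.2, 3.0, 10.0]
grip_width: 0.0182
```

Run:
```python
from h import *
st()
p,d=snap('scene','s17'); cv2.imwrite('pics/c19.png',cv2.resize(p[140:260,110:290],None,fx=4.4,fy=4.4))
```

```text
t 28.8 p [ 0.4072 -0.1588 -0.0196] psi -141.87 tilt 0.48 F [5.18 3.01 9.96] w 0.0182 q [-0.376  0.365 -0.506  0.693  0.005 -1.041]
```

View pics/c19.png

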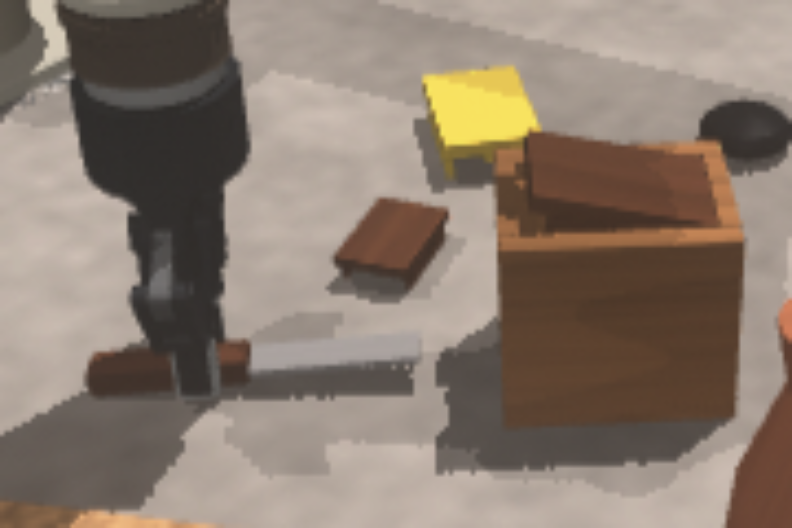

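{"op": "send_rows", "data": {
  "moves": [
    [0, 0, 0, 0],
    [0, 0, 0, 0],
    [0, 0, 0, 0],
    [0, 0, 0, 0],
    [0, 0, -0.01, 0],
    [0, 0, -0.03, 0],
    [0, 0, -0.05, 0],
    [0, 0, -0.05, 0],
    [0, 0, -0.04, 0],
    [0, 0, -0.03, 0],
    [0, 0, 0, 0]
  ],
  "claw": -0.1
}}

```text
clock: 29.95
eef_pos: [0.4044, -0.1603, 0.1934]
tool_rot: [-0.326, 0.946, -0.001, 0.003]
ft_force: [0.6, -0.7, 0.3]
grip_width: 0.0382
```

Run:
```python
from h import *
st()
p,d=snap('scene','s18'); cv2.imwrite('pics/c20.png',cv2.resize(p[120:260,110:290],None,fx=4.2,fy=4.2))
wsnap('w18')
```

```text
t 29.95 p [ 0.4044 -0.1603  0.1934] psi -142.01 tilt 0.39 F [ 0.63 -0.7   0.31] w 0.0382 q [-0.379  0.115 -0.191  1.258  0.002 -1.042]
```

View pics/c20.png

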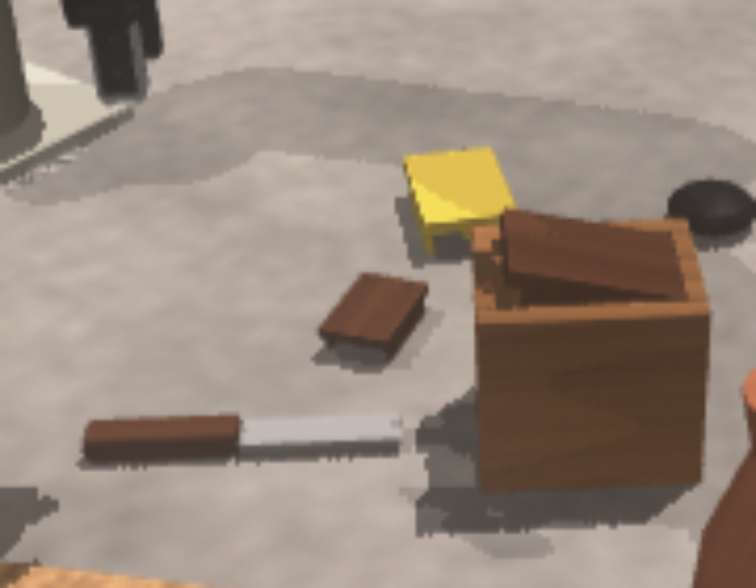

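View pics/w18.png

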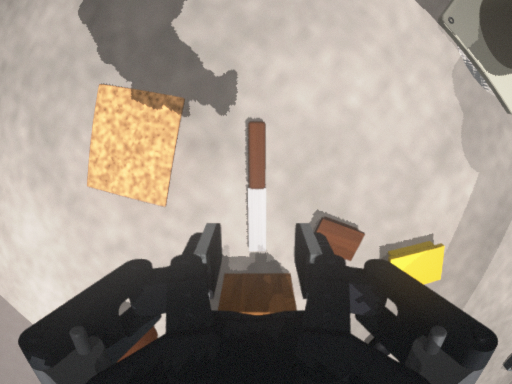

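Run:
```python
from h import *
go(.5677,-.0316,.1934,-141.8)
np.set_printoptions(precision=1,suppress=True)
p=cv2.imread('pics/w18.png');h=cv2.cvtColor(p,cv2.COLOR_BGR2HSV)
m=((h[...,1]>70)*255).astype(np.uint8);mm=np.zeros_like(m);mm[80:212,80:190]=m[80:212,80:190]
c=max(cv2.findContours(mm,0,1)[0],key=cv2.contourArea);q=wray('w18',c[:,0],.006)*1000
print('mat',cv2.minAreaRect(q[:,:2].astype(np.float32)))
t=wray('w18',[(248.5,250),(266,250)],.01)*1000;e=wray('w18',[(257,122)],.016)*1000;print('bar tip',t.mean(0),'end',e)
```

```text
tool delta mm [-209.3   -1.5   -4.1]
turn units -0.036
mat ((480.9610595703125, -302.9689636230469), (139.9836883544922, 120.15792846679688), 24.502038955688477)
bar tip [492.4 -91.   10. ] end [[ 364.1 -191.5   16. ]]
```

{"op": "send_rows", "data": {
  "moves": [
    [-0.03, 0, 0, 0],
    [-0.04, 0, -0.001, 0],
    [-0.04, 0, -0.001, 0],
    [-0.04, 0, -0.001, 0],
    [-0.04, -0.0015, -0.001, 0],
    [-0.019, 0, 0, 0],
    [0, 0, 0, 0],
    [0, 0, 0, 0],
    [0, 0, 0, 0]
  ],
  "claw": 1
}}

```text
clock: 30.95
eef_pos: [0.5657, -0.0322, 0.1912]
tool_rot: [-0.325, 0.946, 0.002, -0.002]
ft_force: [-0.8, 0.4, 0.9]
grip_width: 0.0852
```

Run:
```python
from h import *
st();wsnap('w19');go(.5677,-.0316,.1,-141.8)
p,d=snap('scene','s19'); cv2.imwrite('pics/c21.png',cv2.resize(p[60:240,170:330],None,fx=3.3*1.4,fy=3.3))
W=pts('scene',d)
```

```text
t 30.95 p [ 0.5657 -0.0322  0.1912] psi -142.05 tilt 0.36 F [-0.84  0.45  0.93] w 0.0852 q [-0.059  0.386  0.16   1.351  0.003 -0.721]
tool delta mm [-2.  -1.  91.6]
turn units -0.047
```

View pics/w19.png

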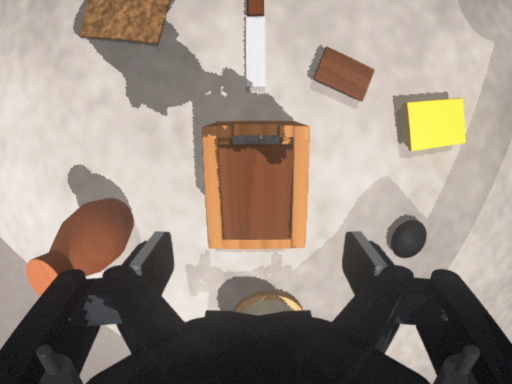

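View pics/s19.png

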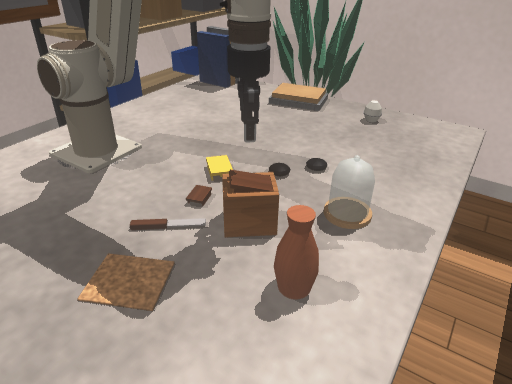

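Run:
```python
from h import *
z=np.load('pics/s19.npz');W=pts('scene',z['d'])
for u in (247,250,252):
    for v in range(134,145,1):print(u,v,W[v,u].round(3),z['p'][v,u])
```

```text
247 134 [ 0.596 -0.078  0.245] [50 54 59]
247 135 [ 0.598 -0.08   0.244] [50 54 59]
247 136 [ 0.597 -0.079  0.241] [49 54 58]
247 137 [ 0.598 -0.08   0.24 ] [50 54 59]
247 138 [ 0.596 -0.079  0.237] [50 53 59]
247 139 [ 0.596 -0.078  0.235] [52 55 61]
247 140 [ 0.593 -0.073  0.23 ] [72 75 79]
247 141 [ 0.593 -0.074  0.228] [ 98 102 106]
247 142 [ 0.338  0.307 -0.001] [129 135 144]
247 143 [ 0.343  0.3   -0.   ] [156 167 180]
247 144 [ 0.346  0.296 -0.002] [162 174 186]
250 134 [ 0.6   -0.075  0.245] [51 55 59]
250 135 [ 0.598 -0.071  0.241] [56 60 64]
250 136 [ 0.6   -0.074  0.24 ] [48 52 58]
250 137 [ 0.6   -0.074  0.238] [50 53 58]
250 138 [ 0.602 -0.077  0.238] [49 53 58]
250 139 [ 0.6   -0.075  0.234] [53 56 61]
250 140 [ 0.598 -0.071  0.23 ] [72 75 79]
250 141 [ 0.597 -0.07   0.228] [100 105 109]
250 142 [ 0.346  0.312 -0.001] [142 151 160]
250 143 [ 0.349  0.307 -0.002] [158 168 180]
250 144 [ 0.353  0.302 -0.002] [160 172 184]
252 134 [ 0.603 -0.073  0.245] [49 53 57]
252 135 [ 0.605 -0.075  0.244] [50 53 58]
252 136 [ 0.605 -0.075  0.242] [49 53 58]
252 137 [ 0.605 -0.074  0.24 ] [49 53 58]
252 138 [ 0.604 -0.074  0.237] [49 53 58]
252 139 [ 0.605 -0.075  0.236] [55 58 63]
252 140 [ 0.6   -0.067  0.229] [82 85 88]
252 141 [ 0.601 -0.068  0.228] [101 105 110]
252 142 [ 0.351  0.317 -0.002] [145 153 164]
252 143 [ 0.356  0.309 -0.   ] [159 168 183]
252 144 [ 0.36   0.303 -0.001] [159 169 183]
```

{"op": "send_rows", "data": {
  "moves": [
    [-0.002, -0.001, 0.03, 0],
    [0, 0, 0.03, 0],
    [0, 0, 0.025, 0],
    [0, 0, 0.015, 0],
    [0, 0, 0.006, 0],
    [0, 0, 0, 0],
    [0, 0, 0, 0]
  ]
}}

```text
clock: 31.75
eef_pos: [0.5697, -0.0311, 0.0873]
tool_rot: [-0.325, 0.946, 0.002, 0.0]
ft_force: [-0.0, 0.2, -0.3]
grip_width: 0.0852
```

Run:
```python
from h import *
st()
p,d=snap('scene','s20'); cv2.imwrite('pics/c22.png',cv2.resize(p[120:220,190:320],None,fx=6,fy=6))
W=pts('scene',d)
for u in (250,):
    for v in range(168,190):print(u,v,W[v,u].round(3),p[v,u])
wsnap('w20')
```

```text
t 31.75 p [ 0.5697 -0.0311  0.0873] psi -142.03 tilt 0.2 F [-0.01  0.22 -0.28] w 0.0852 q [-0.056  0.458 -0.01   1.105  0.003 -0.719]
250 168 [ 0.602 -0.076  0.174] [61 63 67]
250 169 [ 0.608 -0.085  0.179] [41 46 53]
250 170 [ 0.61  -0.088  0.178] [43 47 54]
250 171 [ 0.612 -0.091  0.178] [44 48 55]
250 172 [ 0.612 -0.091  0.177] [46 50 56]
250 173 [ 0.612 -0.091  0.174] [44 49 55]
250 174 [ 0.613 -0.092  0.173] [42 47 53]
250 175 [ 0.612 -0.091  0.17 ] [42 46 53]
250 176 [ 0.603 -0.077  0.158] [42 46 53]
250 177 [ 0.603 -0.076  0.155] [41 46 52]
250 178 [ 0.602 -0.075  0.152] [42 46 53]
250 179 [ 0.603 -0.076  0.15 ] [41 45 52]
250 180 [ 0.604 -0.078  0.149] [42 46 53]
250 181 [ 0.603 -0.076  0.146] [41 46 52]
250 182 [ 0.602 -0.076  0.143] [41 46 52]
250 183 [ 0.603 -0.077  0.142] [41 46 52]
250 184 [ 0.603 -0.076  0.139] [41 45 52]
250 185 [ 0.602 -0.076  0.136] [40 44 51]
250 186 [ 0.602 -0.075  0.133] [39 44 51]
250 187 [ 0.604 -0.077  0.133] [43 47 54]
250 188 [ 0.601 -0.074  0.128] [66 69 74]
250 189 [ 0.6   -0.071  0.123] [85 89 93]
```

View pics/c22.png

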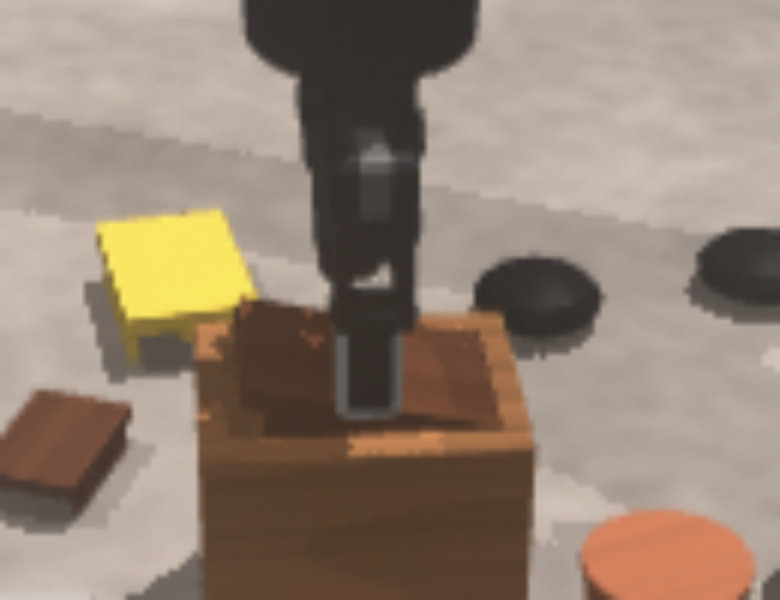

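View pics/w20.png

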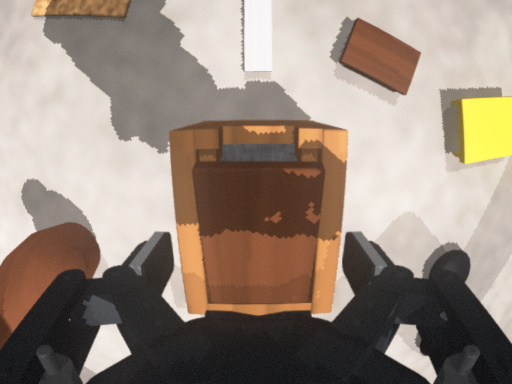

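{"op": "send_rows", "data": {
  "moves": [
    [0.002, 0, 0.006, 0],
    [0, 0, 0.0045, 0],
    [0, 0, 0, 0],
    [0, 0, 0, 0]
  ]
}}

```text
clock: 32.25
eef_pos: [0.5673, -0.0318, 0.0753]
tool_rot: [-0.326, 0.945, 0.002, -0.001]
ft_force: [0.5, 0.0, -0.7]
grip_width: 0.0854
```

{"op": "send_rows", "data": {
  "moves": [
    [0, 0, 0, 0],
    [0, 0, 0, 0],
    [0, 0, 0, 0],
    [0, 0, 0, 0]
  ],
  "claw": -1
}}

```text
clock: 32.65
eef_pos: [0.569, -0.0322, 0.0785]
tool_rot: [-0.326, 0.946, 0.001, 0.001]
ft_force: [-2.8, 0.6, 11.2]
grip_width: 0.0582
```

Run:
```python
from h import *
st()
p,d=snap('scene','s21'); cv2.imwrite('pics/c23.png',cv2.resize(p[120:220,190:320],None,fx=6,fy=6))
wsnap('w21')
```

```text
t 32.65 p [ 0.569  -0.0322  0.0785] psi -142.0 tilt 0.18 F [-2.81  0.62 11.22] w 0.0582 q [-0.058  0.462 -0.027  1.08   0.003 -0.721]
```

View pics/c23.png

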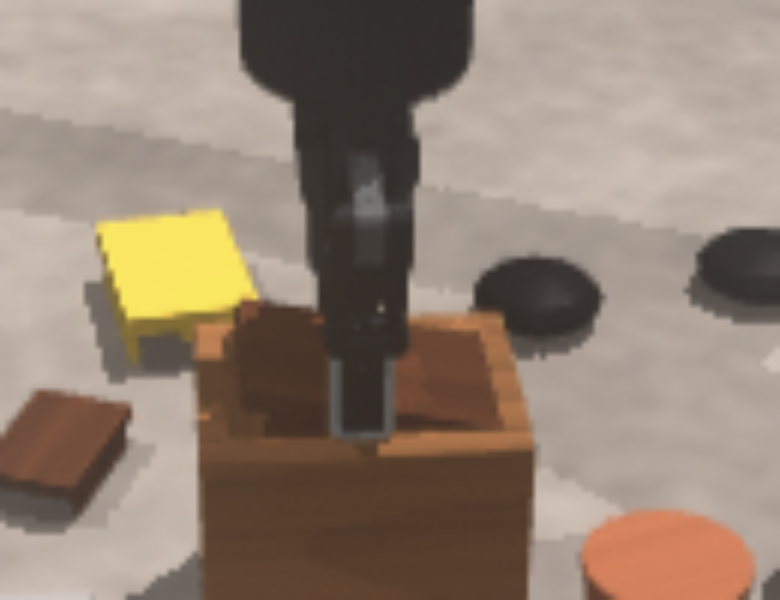

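View pics/w21.png

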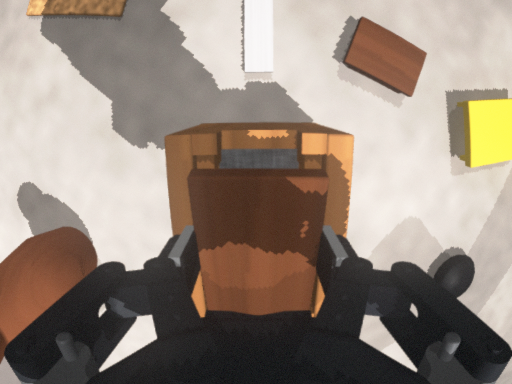

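{"op": "send_rows", "data": {
  "moves": [
    [0, 0, -0.004, 0],
    [0, 0, -0.006, 0],
    [0, 0, -0.01, 0],
    [0, 0, -0.015, 0],
    [0, 0, -0.02, 0],
    [0, 0, 0, 0],
    [0, 0, 0, 0]
  ]
}}

```text
clock: 33.45
eef_pos: [0.568, -0.0321, 0.1307]
tool_rot: [-0.326, 0.946, 0.002, -0.0]
ft_force: [1.1, 0.4, -0.9]
grip_width: 0.0584
```

Run:
```python
from h import *
st()
p,d=snap('scene','s22'); cv2.imwrite('pics/c24.png',cv2.resize(p[100:220,170:330],None,fx=5,fy=5))
```

```text
t 33.45 p [ 0.568  -0.0321  0.1307] psi -141.99 tilt 0.22 F [ 1.07  0.41 -0.9 ] w 0.0584 q [-0.058  0.421  0.053  1.205  0.003 -0.722]
```

View pics/c24.png

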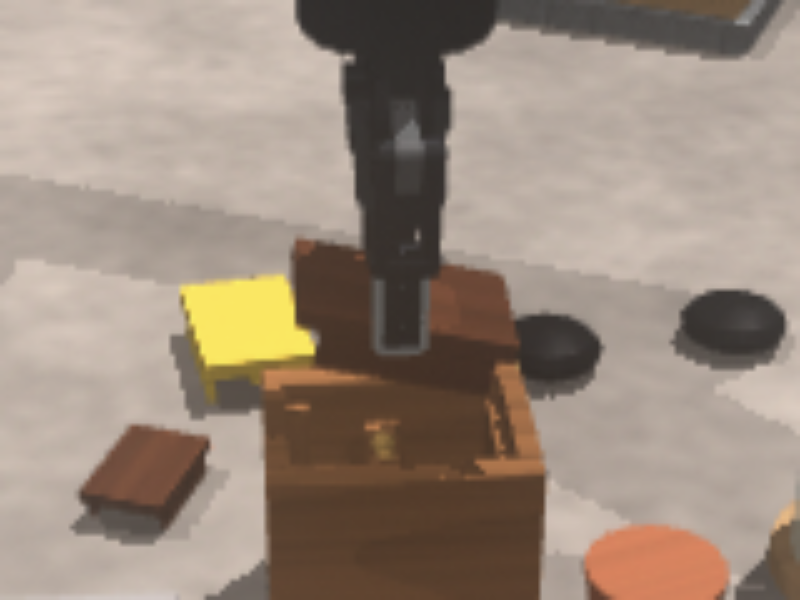

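Run:
```python
from h import *
go(.4775,-.306,.1307)
```

```text
tool delta mm [ 239.4 -160.6   -1.4]
```

{"op": "send_rows", "data": {
  "moves": [
    [0, 0, -0.015, 0],
    [0, 0, -0.025, 0],
    [0, 0, -0.01, 0],
    [0, 0, 0, 0]
  ]
}}

```text
clock: 33.9
eef_pos: [0.5687, -0.0323, 0.1814]
tool_rot: [-0.326, 0.946, 0.002, 0.0]
ft_force: [0.1, -0.1, -1.5]
grip_width: 0.0582
```

{"op": "send_rows", "data": {
  "moves": [
    [0.012, -0.008, 0, 0],
    [0.024, -0.016, 0, 0],
    [0.03, -0.02, 0, 0],
    [0.03, -0.02, 0, 0],
    [0.03, -0.02, 0, 0],
    [0.03, -0.02, 0, 0],
    [0.03, -0.02, 0, 0],
    [0.03, -0.02, 0, 0],
    [0.018, -0.012, 0, 0],
    [0.006, -0.005, 0, 0],
    [0, 0, 0, 0],
    [0, 0, 0, 0]
  ]
}}

```text
clock: 35.1
eef_pos: [0.4775, -0.3062, 0.1791]
tool_rot: [-0.326, 0.945, 0.003, -0.001]
ft_force: [1.0, 0.5, -2.2]
grip_width: 0.0583
```

Run:
```python
from h import *
st();go(.4775,-.306,.1)
p,d=snap('scene','s23'); cv2.imwrite('pics/c25.png',cv2.resize(p[120:320,60:260],None,fx=3,fy=3))
wsnap('w23')
```

```text
t 35.1 p [ 0.4775 -0.3062  0.1791] psi -141.98 tilt 0.35 F [ 0.96  0.52 -2.16] w 0.0583 q [-0.571  0.393  0.139  1.323  0.002 -1.235]
tool delta mm [-0.1 -0.4 79.1]
```

View pics/c25.png

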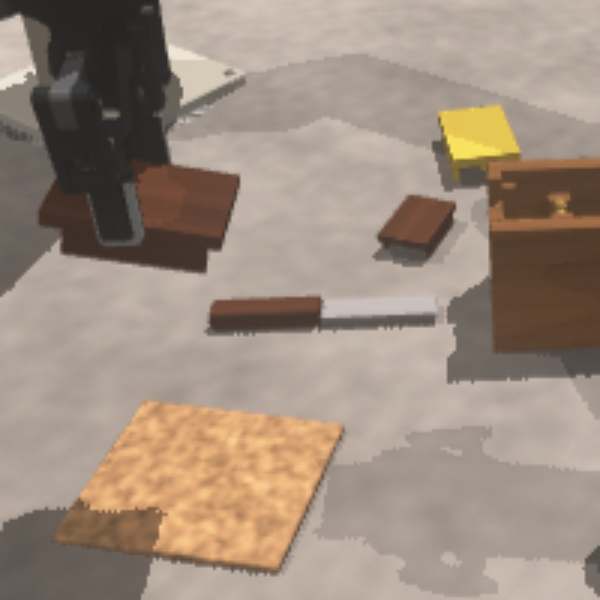

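View pics/w23.png

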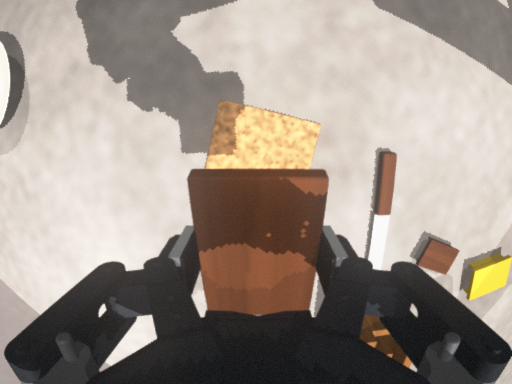

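{"op": "send_rows", "data": {
  "moves": [
    [0, 0, 0.02, 0],
    [0, 0, 0.03, 0],
    [0, 0, 0.03, 0],
    [0, 0, 0.03, 0],
    [0, 0, 0.025, 0],
    [0, 0, 0.015, 0],
    [0, 0, 0.008, 0],
    [0, 0, 0, 0],
    [0, 0, 0, 0]
  ]
}}

```text
clock: 36.1
eef_pos: [0.4783, -0.3062, 0.0227]
tool_rot: [-0.326, 0.945, 0.002, -0.0]
ft_force: [0.5, -0.3, -1.5]
grip_width: 0.0583
```

Run:
```python
from h import *
st()
p,d=snap('scene','s24'); cv2.imwrite('pics/c26.png',cv2.resize(p[220:320,60:210],None,fx=5,fy=5))
```

```text
t 36.1 p [ 0.4783 -0.3062  0.0227] psi -141.94 tilt 0.18 F [ 0.47 -0.31 -1.47] w 0.0583 q [-0.57   0.519 -0.096  0.958  0.002 -1.235]
```

View pics/c26.png

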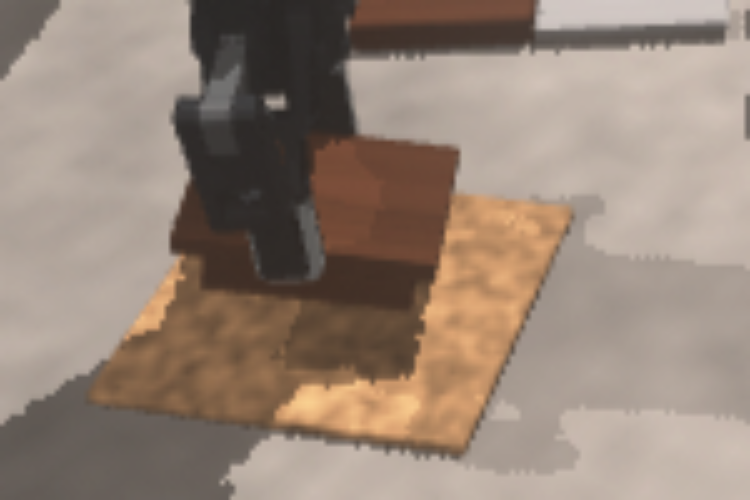

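Descending slowly to contact.

{"op": "send_rows", "data": {
  "moves": [
    [0, 0, 0.005, 0],
    [0, 0, 0.005, 0],
    [0, 0, 0.004, 0],
    [0, 0, 0, 0]
  ]
}}

```text
clock: 36.55
eef_pos: [0.4767, -0.306, 0.0071]
tool_rot: [-0.326, 0.946, 0.003, -0.001]
ft_force: [-0.0, -0.6, -1.1]
grip_width: 0.0581
```

{"op": "send_rows", "data": {
  "moves": [
    [0, 0, 0.003, 0],
    [0, 0, 0.003, 0],
    [0, 0, 0, 0]
  ]
}}

```text
clock: 36.85
eef_pos: [0.4774, -0.3068, 0.0033]
tool_rot: [-0.325, 0.946, 0.001, -0.001]
ft_force: [-4.0, 0.9, 8.2]
grip_width: 0.0583
```

{"op": "send_rows", "data": {
  "moves": [
    [0, 0, 0.003, 0],
    [0, 0, 0.002, 0],
    [0, 0, 0, 0]
  ]
}}

```text
clock: 37.15
eef_pos: [0.4766, -0.3083, 0.0001]
tool_rot: [-0.325, 0.946, 0.0, -0.001]
ft_force: [-9.8, -0.6, 18.0]
grip_width: 0.0585
```

Run:
```python
from h import *
st()
p,d=snap('scene','s25'); cv2.imwrite('pics/c27.png',cv2.resize(p[220:320,60:210],None,fx=5,fy=5))
```

```text
t 37.15 p [ 4.766e-01 -3.083e-01  1.000e-04] psi -142.07 tilt 0.15 F [-9.75 -0.57 18.  ] w 0.0585 q [-0.573  0.545 -0.121  0.906 -0.002 -1.235]
```

View pics/c27.png

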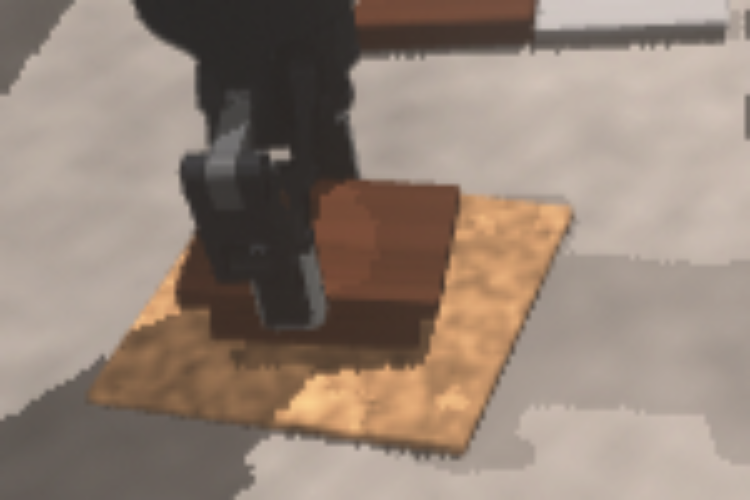

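{"op": "send_rows", "data": {
  "moves": [
    [0, 0, 0.002, 0],
    [0, 0, 0.0015, 0],
    [0, 0, 0, 0],
    [0, 0, 0, 0]
  ]
}}

```text
clock: 37.6
eef_pos: [0.4767, -0.3095, -0.0029]
tool_rot: [-0.325, 0.946, -0.001, -0.001]
ft_force: [-9.7, -3.1, 19.2]
grip_width: 0.0583
```

Run:
```python
from h import *
st()
p,d=snap('scene','s26'); cv2.imwrite('pics/c28.png',cv2.resize(p[220:320,60:210],None,fx=5,fy=5))
```

```text
t 37.6 p [ 0.4767 -0.3095 -0.0029] psi -142.12 tilt 0.2 F [-9.69 -3.08 19.21] w 0.0583 q [-0.574  0.549 -0.124  0.898 -0.004 -1.235]
```

View pics/c28.png

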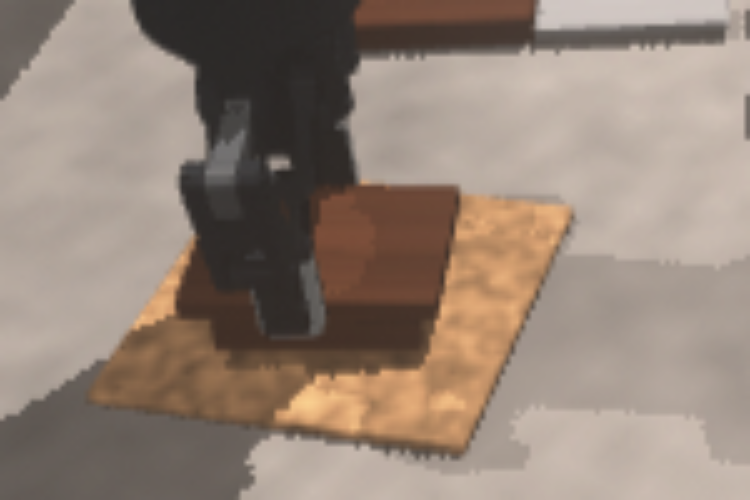

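{"op": "send_rows", "data": {
  "moves": [
    [0, 0, 0, 0],
    [0, 0, 0, 0],
    [0, 0, 0, 0],
    [0, 0, 0, 0],
    [0, 0, -0.01, 0],
    [0, 0, -0.03, 0],
    [0, 0, -0.05, 0],
    [0, 0, -0.05, 0],
    [0, 0, -0.05, 0],
    [0, 0, -0.02, 0],
    [0, 0, 0, 0]
  ],
  "claw": 0.9
}}

```text
clock: 38.75
eef_pos: [0.4803, -0.3083, 0.2088]
tool_rot: [-0.326, 0.945, -0.002, 0.002]
ft_force: [-0.6, -0.3, -0.3]
grip_width: 0.0807
```

Run:
```python
from h import *
np.set_printoptions(precision=1,suppress=True)
st()
p,d=snap('scene','s27'); W=pts('scene',d)*1000
cv2.imwrite('pics/c29.png',cv2.resize(p[200:320,60:260],None,fx=4,fy=4))
wsnap('w27')
a=W[262:274,118:138].reshape(-1,3); print(a.mean(0)); c=a.mean(0);_,_,v=np.linalg.svd(a-c);print('lid normal',v[2])
h=W[222:226,134:160].reshape(-1,3); print('handle', h.mean(0)); b=W[223:226,172:200].reshape(-1,3);print('blade',b.mean(0))
```

```text
t 38.75 p [ 0.5 -0.3  0.2] psi -141.98 tilt 0.35 F [-0.6 -0.2 -0.3] w 0.0807 q [-0.6  0.4  0.2  1.4  0.  -1.2]
[ 486.  -301.8   34.4]
lid normal [ 0.4 -0.6 -0.7]
handle [ 398.3 -174.4   14.1]
blade [ 464.8 -123.     8.9]
```

View pics/c29.png

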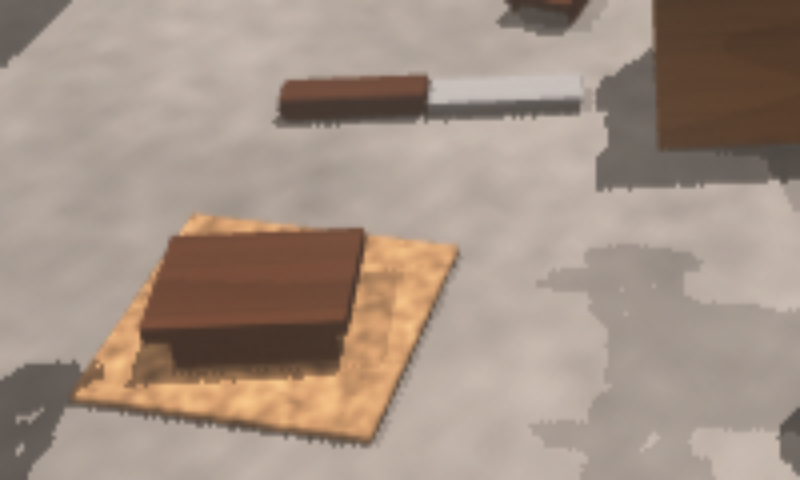

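View pics/w27.png

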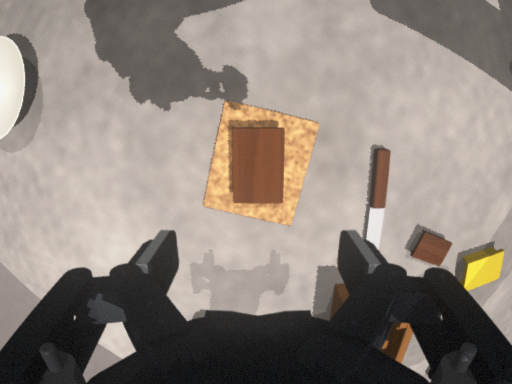

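Run:
```python
from h import *
np.set_printoptions(precision=1,suppress=True)
L=wray('w27',[(232,127),(284,127),(284,203),(234,203)],.033)*1000
M=wray('w27',[(225,101),(319,123),(292,226),(204,206)],.006)*1000
print('lid',L.mean(0),[np.linalg.norm(L[i]-L[(i+1)%4]) for i in range(4)]);print('mat',M.mean(0))
W=pts('scene',np.load('pics/s27.npz')['d'])*1000
f=lambda c:(int(c[0]/4+60),int(c[1]/4+200))
a=[]
for x in range(185,345,6):
    for y in range(245,315,5):
        u,v=f((x,y));a.append(W[v,u])
a=np.array(a);A=np.c_[a[:,:2],np.ones(len(a))];k,*_=np.linalg.lstsq(A,a[:,2],rcond=None);print('lid top z',a[:,2].mean(),'slopes rad',k[:2].round(3),'std',(A@k-a[:,2]).std())
p0=np.load('pics/scene0.npz')['p'].astype(int);p1=np.load('pics/s27.npz')['p'].astype(int)
for n,(x0,y0,x1,y1) in dict(vase=(270,200,325,300),dome=(320,150,380,230),peb=(265,155,332,180)).items(): print(n,np.abs(p1-p0)[y0:y1,x0:x1].mean(), (np.abs(p1-p0)[y0:y1,x0:x1].max(-1)>40).sum())
cv2.imwrite('pics/c30.png',cv2.resize(p1[130:310,250:390].astype(np.uint8),None,fx=3,fy=3))
```

```text
lid [ 478.6 -306.9   33. ] [np.float64(58.90373196986653), np.float64(90.36008662294232), np.float64(59.92880156350279), np.float64(90.32133389408352)]
mat [ 481.4 -302.3    6. ]
lid top z 33.56124335585323 slopes rad [ 0.5 -0.6] std 11.366138408727785
vase 6.944424242424242 0
dome 8.200347222222222 0
peb 12.120199004975124 107
```

View pics/c30.png

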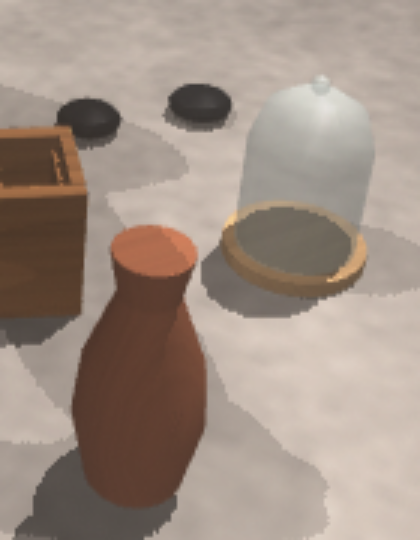

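Run:
```python
from h import *
W=pts('scene',np.load('pics/s27.npz')['d'])*1000
for y in range(245,320,12): print([W[int(y/4+200),int(x/4+60)].round(0).tolist() for x in (190,230,270,310,340)])
```

```text
[[440.0, -310.0, 32.0], [454.0, -299.0, 32.0], [470.0, -289.0, 32.0], [485.0, -279.0, 32.0], [499.0, -272.0, 34.0]]
[[446.0, -316.0, 33.0], [460.0, -304.0, 31.0], [477.0, -295.0, 33.0], [491.0, -284.0, 32.0], [503.0, -276.0, 32.0]]
[[451.0, -320.0, 31.0], [467.0, -310.0, 32.0], [484.0, -301.0, 34.0], [497.0, -290.0, 32.0], [511.0, -283.0, 34.0]]
[[457.0, -325.0, 31.0], [474.0, -316.0, 34.0], [489.0, -306.0, 33.0], [504.0, -296.0, 33.0], [515.0, -287.0, 31.0]]
[[464.0, -330.0, 32.0], [479.0, -320.0, 32.0], [494.0, -310.0, 32.0], [509.0, -301.0, 32.0], [521.0, -293.0, 33.0]]
[[470.0, -335.0, 32.0], [484.0, -325.0, 31.0], [499.0, -315.0, 32.0], [514.0, -305.0, 32.0], [525.0, -297.0, 31.0]]
[[475.0, -340.0, 31.0], [490.0, -330.0, 32.0], [506.0, -321.0, 34.0], [520.0, -311.0, 33.0], [533.0, -303.0, 34.0]]
```

The lid's top reads an even 32–33 mm, so it lies flat. Handing in.

Run:
```python
from h import *
print(order.job_done())
```

```text
the job is handed in; nothing more can be done
None
```

The job is handed in at about 39 s of the 72 s allowed. I levered the lid out of its catches with the bar, then laid the bar down. I lifted the lid off and set it on the mat while it was still in the fingers.

**Last checks, from the cameras:**
- **Lid:** its centre is about 5 mm from the mat's centre. The top reads an even 31–34 mm, where 33 mm is expected, so it is flat on its rails.
- **Bar:** it lies flat on the shelf. It is about 50 mm or more from the box face and well clear of the mat.
- **Vase and dome:** unchanged between the first and last scene pictures.
- **Pebbles:** they look in place, but 107 pixels changed in that area. I took that to be the shadow and the moved bar, and did not measure the pebbles again.

**What went wrong or disagreed along the way:**
- **Wrist limit:** an early turn ran the last joint into its limit and tilted the tool 7°. I undid this at the opposite limit.
- **Fingertip position:** the fingertips are about 22 mm farther back than the reported tool point. The first grasp therefore closed above the handle without gripping it, and I corrected for the offset.
- **Wall contact:** while gripping the lid, the fingertips brushed the box's side walls at about 11 N.
- **Failed check:** one plane fit of the lid's top failed because my points missed the surface. Reading the heights point by point replaced it.

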